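# Index the gauge wheel to the twin-slot gauge

## Robot

A 7-joint arm with a two-finger parallel gripper is mounted at the origin on the work surface. World frame = base frame: x ahead of the robot, y to its left, z up, the work surface at z = 0. Lengths are in mm, angles in rad, forces in N, time in s.
With the tool pointing down it reaches from about 400 to 900 mm from the base axis. Payload 5.5 kg.
Tool frame: the origin (TCP) lies on the centre line of the jaws, within the pads' length; the fingertips stand 22 mm ahead of it and the grasp point (between the pads) lies 3 mm ahead of it; z points along the fingers, y is the direction in which the jaws open and shut (so a half turn about z gives the same grasp; the last joint's range is limited). The gripper opens to 85 mm and grips with 20 to 120 N. Pads are 22 mm wide; open, the fingers measure 114 mm over their backs; the gripper's body (76 mm by 85 mm) begins 54 mm behind the grasp point. The pads swing forward as they close: fully open they stand 13 mm farther back than shut.
Start: joints at [1.572, 0.501, -0.427, 1.55, 0.221, 1.138, -0.21], TCP at [168.266, -627.842, 253.31] pointing down, gripper open.
Joint ranges: [-2.88, 2.88], [-0.31, 2.03], [-1.54, 1.56], [0.2, 2.42], [-1.41, 4.55], [0.19, 2.02], [-2.57, 2.57]. Speed limits (rad/s): [2.57, 2.57, 3.14, 3.14, 3.14, 3.14, 3.14].

## Interface

Orientations are given as a unit quaternion [x, y, z, w].
In Python, from workcell import manip gives the robot as it stands.
- The arm moves only by the tool move_arm, never from a script. Its argument "deltas" is a list of rows, each a list of 2 entries, a list of its own where there are three numbers: the shift along the tool's x, y, z in mm, then the turn, a rotation vector about the tool's x, y, z in rad. In form: [[[x, y, z], [ax, ay, az]], ...]. A call has 1 to 5 rows; each row is the pose to reach, as a shift and turn from the pose measured when the call began, along the tool's axes at that moment; what a row does not reach only later rows make up. A row lasts 1/12 s, in which the tool goes at most 41.7 mm and 7.16 degrees, less where a joint would pass 70% of its speed; a pose out of reach is approached as far as the arm can. A call with a gripper value outside its range is refused whole. "fingers" is the opening, from 0 (shut) to 1 (fully open), set as the call begins (left out, the last holds). The fingers move at their own pace and stop on an object; "force" is the grip in N (left out, the last holds). Time passes only in rows, so rows that repeat a pose let the fingers close. It gives the time, the measured TCP pose, the force and the opening at its end, in the units of the state.
- manip.observe(): the state, without advancing time (a new reading comes with each control period).
- manip.capture(name): name is "scene" or "top" or "wrist"; returns (picture, depth): 384x512x3 uint8, blue, green, red; 384x512 float32, mm along the optical axis (not along the pixel's ray), 0 where there is no reading.
- manip.camera_info(name): a dict with "fov_y" (degrees; the focal length in pixels is half the picture's height over the tangent of half this angle, whatever the lens; pixels are square), "cx", "cy" (the principal point, pixels), "cam_to_world" (4x4, takes a point from camera to world coordinates). Camera axes: x right, y up, looking along -z (the intrinsics and any distortion apply to the point x, -y, -z); pixel columns grow to the right and rows downward; lengths in mm; the calibration is good to about 2 mm. A picture is of the moment at which its call begins: read the wrist's pose just before it. camera_info takes no time and is no camera call; for the wrist camera it gives the pose at the moment of the call.
- manip.job_done(): hands the job in, once; it reports no verdict.
The state is a dict: "t": time; "joint_positions": joint angles; "qd": joint speeds; "joint_torque": joint torques, N m; "tcp_pos": TCP position; "tool_rot": TCP orientation; "wrist_force": force on the tool from outside, world axes, zero at the start; "torque": the same for the moment, N m; "opening": opening from 0.0 (shut) to 1.0 (fully open).
Only numpy, scipy, OpenCV 4.12 (cv2) and the standard library are available. Lean on these libraries where they do the work, as an engineer would, in place of code of your own. Each camera call takes 0.05 s, during which the arm holds its last target. There are 200 camera calls.

## Task

On the sloping gauge console, turn the notched wheel until the sector with the two parallel slots shows in the fixed window. A fixed tooth locks the wheel's rim, so it turns only while its knob is pushed in along the sloping axis; at the end it must have sprung fully out again, locked with that sector in the window. Let go of it, and leave the other things on the bench where they are.

Things in the scene. Friction and masses are not known exactly. Their poses are not given: they have to be found in the camera images.
- console: white slab 196 x 184 mm on a grey foot, fixed to the bench; its face is tilted 35 degrees from level, sloping down towards the robot. Origin on the bench under the wheel's centre; z up, x horizontal and away from the operator (up the slope). The wheel's axis passes 130 mm above the origin and its outward direction is (-sin 35, 0, cos 35) = (-0.574, 0, 0.819) in this frame; up the slope is (0.819, 0, 0.574). The foot is 170 mm wide.
- axis (a point): fixed point on the wheel's axis, at the centre of the disc's top face when the wheel is fully out; 130 mm above the console's origin; axes as the console's
- knob (a point): centre of the grip on the black bar knob in the middle of the wheel: on the axis, 32 mm outward of the disc's face. The bar is 14 mm thick, 44 mm long and 44 mm tall over the disc (12 mm more than this point); below it a steel collar of 44 mm diameter, 4 mm high. Turns and moves with the wheel: z points outward along the axis, x along the bar's length and towards the two-slot sector, y across its 14 mm thickness
- slots (a point): middle of the two-slot sector, on the disc's face 50 mm from the axis: two parallel dark radial slots 24 x 6 mm, 12 mm apart. The other five sectors each have one round dark hole. The aluminium disc is about 152 mm across and 10 mm thick, with six rim notches 10.5 mm wide, one outside each sector, 60 degrees apart. It turns with the wheel; axes as knob
- window (a point): centre of the opening of the fixed window, a flat steel frame (opening 29 mm across and 30 mm along the slope) whose top lies 6 mm above the disc's face, at the upper side of the wheel, 50 mm up the slope from the axis; the point lies on the plane of the disc's face when the wheel is fully out. A fixed steel tooth 7 mm thick reaches from the frame's outer end into the rim notch there; axes as the console's
- wheel (a joint): angle of the wheel, rad, counter-clockwise positive seen from outside; 0 (or 2 pi) with the two-slot sector in the window. It can turn both ways, several turns. Steady friction about 0.05 N m. With the wheel fully out and a notch at the tooth (a multiple of 60 degrees) it is locked, with about 1.5 degrees of play; it may be found between two notches, resting on the tooth
- press (a joint): how far the wheel is pushed in along its axis, m: 0 fully out (locked in a notch), about 0.005 when the rim rests on the tooth, 0.008 at the inner stop. A spring drives it out: about 5 N to start it, about 10 N at the stop. It turns freely beyond 0.0055
- panel_mid (a point): bystander: middle of a loose white LED board 190 x 160 x 4 mm with capacitors up to 18 mm high, lying right of the console; leave alone
- flask_mid (a point): bystander: middle of a loose green bottle, 60 mm diameter, 140 mm tall, standing left of and behind the wheel; leave alone
- tray_mid (a point): bystander: middle of a loose grey parts tray 110 x 100 x 30 mm, left of the console; leave alone

How it is judged:
By the outcome, as a careful person would: the job done as asked, in the order asked, and still so for the second after the job is handed in, with the robot touching nothing.
It also fails if it takes over 67 s, if anything falls off the work surface, if the arm or the gripper's body presses on something with over 40 N, if the wrist force passes 120 N, or if a joint passes its speed limit or range.

## Working session

There is one attempt and no reset: what is moved stays moved. The work goes in short steps, Python scripts to look and compute and a tool call to move; the robot and the scene stay as the last step left them, time stands still between calls to the robot, and variables do not carry over. Pictures are saved under pics/ and viewed, about 8 in all and at most 12, crops included, and the job is handed in when it is done.

Besides the shell and the picture viewer there is one more tool, called after "Emit:" as name(argument=value, ...), one argument or row to a line, values as JSON. move_arm: Moves the arm, as the interface text tells. Its arguments: {"type":"object","properties":{"deltas":{"type":"array","items":{"type":"array"}},"fingers":{"type":"number"},"force":{"type":"number"}},"required":["deltas"]}

```bash
mkdir -p pics; ls
python3 - <<'E'
from workcell import manip
import cv2,numpy as np
print(manip.observe())
ims=[]
for n in ("scene","top"):
    i=manip.camera_info(n);print(n,i)
    p,d=manip.capture(n);np.savez(f"{n}.npz",p=p,d=d);cv2.imwrite(f"pics/{n}0.png",p)
E
```

```text
pics
{'t': 0.0, 'joint_positions': array([ 1.57219753,  0.50188732, -0.42677179,  1.55144446,  0.22079439,
        1.13831206, -0.21028692]), 'qd': array([-3.54439964e-04, -6.75270294e-05,  6.57114409e-04, -1.86216681e-03,
        1.20266198e-04, -1.41305071e-03, -2.93790496e-03]), 'joint_torque': array([ 4.31229464e-04, -5.69527280e+01, -5.81614494e+00, -2.80951023e+01,
        1.07041994e-02,  1.18964256e-02,  4.45415378e-05]), 'tcp_pos': array([ 168.00803721, -627.23260464,  252.23515297]), 'tool_rot': array([ 9.91441308e-01,  1.30549366e-01, -9.52942527e-05, -9.93647293e-04]), 'wrist_force': array([-0.45229179, -1.50033519,  0.21484066]), 'torque': array([ 0.02871534, -0.00433475,  0.01905664]), 'opening': 1.0010277723052252}
scene {'fov_y': 54.01178221577147, 'cx': 249.88183023623725, 'cy': 196.22762368340176, 'cam_to_world': array([[ 8.53904273e-01, -4.11393157e-01,  3.18752509e-01,
         9.22475583e+02],
       [ 5.20377416e-01,  6.66216837e-01, -5.34193289e-01,
        -4.86913280e+02],
       [ 7.40517524e-03,  6.22021540e-01,  7.82965112e-01,
         9.05307778e+02],
       [ 0.00000000e+00,  0.00000000e+00,  0.00000000e+00,
         1.00000000e+00]])}
top {'fov_y': 46.618170455777296, 'cx': 252.87296265045177, 'cy': 191.06284981729246, 'cam_to_world': array([[ 8.32675014e-02,  9.70285405e-01, -2.27184409e-01,
         2.97725845e+02],
       [-9.96523809e-01,  8.16720345e-02, -1.64309892e-02,
         5.93515410e+01],
       [ 2.61186383e-03,  2.27762840e-01,  9.73713134e-01,
         1.42405921e+03],
       [ 0.00000000e+00,  0.00000000e+00,  0.00000000e+00,
         1.00000000e+00]])}
```

View pics/top0.png

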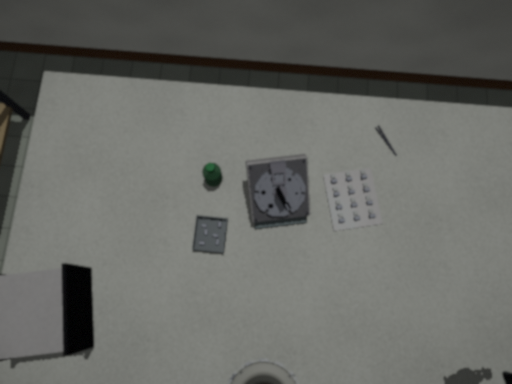

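View pics/scene0.png

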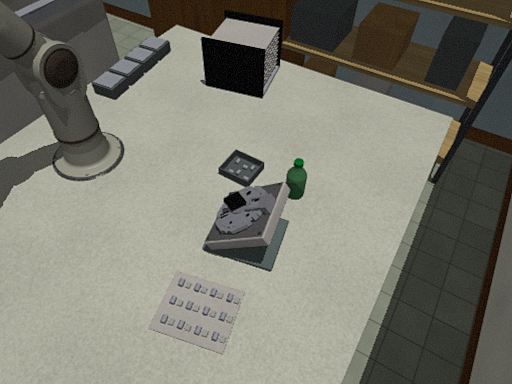

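The top view shows the console at about (278,190), bottle (212,175), tray (210,234) and board (353,199). The scene view has the console at (245,215). Next I'll measure the console pose from depth and make enlarged crops.

```bash
cat > h.py <<'E'
import numpy as np,cv2
from workcell import manip
def K(i): return 192/np.tan(np.radians(i["fov_y"]/2))
def cloud(i,d):
    v,u=np.mgrid[:384,:512]; f=K(i)
    P=np.stack([(u-i["cx"])*d/f,-(v-i["cy"])*d/f,-d],-1)
    M=i["cam_to_world"]; return P@M[:3,:3].T+M[:3,3]
def proj(i,X):
    M=i["cam_to_world"]; c=(np.atleast_2d(X)-M[:3,3])@M[:3,:3]; f=K(i)
    return np.stack([i["cx"]+f*c[:,0]/-c[:,2], i["cy"]-f*c[:,1]/-c[:,2]],-1)
def ray_plane(i,uv,p0,n):
    M=i["cam_to_world"]; uv=np.atleast_2d(uv); f=K(i)
    r=np.stack([(uv[:,0]-i["cx"])/f,-(uv[:,1]-i["cy"])/f,-np.ones(len(uv))],-1)@M[:3,:3].T
    o=M[:3,3]; return o+r*(((p0-o)@n)/(r@n))[:,None]
E
python3 - <<'E'
from h import *
for n,(a,b,c,e) in dict(top=(235,145,320,235),scene=(195,145,315,275)).items():
    z=np.load(n+".npz");i=manip.camera_info(n);W=cloud(i,z["d"])
    cv2.imwrite(f"pics/{n}c.png",cv2.resize(z["p"][b:e,a:c],None,fx=6 if n=="top" else 4.5,fy=6 if n=="top" else 4.5,interpolation=cv2.INTER_CUBIC))
    Q=W[b:e,a:c].reshape(-1,3); Q=Q[(z["d"][b:e,a:c].ravel()>0)]
    H=Q[(Q[:,2]>40)&(Q[:,2]<260)]
    # RANSAC plane
    rng=np.random.default_rng(0);best=(0,)
    for _ in range(500):
        s=H[rng.choice(len(H),3,False)];m=np.cross(s[1]-s[0],s[2]-s[0]);m/=np.linalg.norm(m)+1e-9
        if abs(m[2])<.7 or abs(m[2])>.92: continue
        k=abs((H-s[0])@m)<3
        if k.sum()>best[0]: best=(k.sum(),k)
    I=H[best[1]];c0=I.mean(0);m=np.linalg.svd(I-c0)[2][2];m*=np.sign(m[2])
    print(n,len(H),best[0],c0,m,"tilt",np.degrees(np.arccos(m[2])),"yaw",np.degrees(np.arctan2(-m[1],-m[0])), "bench z",np.median(W[250:280,100:400,2]) , H.min(0),H.max(0))
E
```

```text
top 3768 1158 [600.42939176   2.77354824 126.06923309] [-0.57496905 -0.1216785   0.8090766 ] tilt 35.99418968569129 yaw 11.948986989818382 bench z -0.5815558350975607 [518.67047766 -98.12544144  50.12283273] [724.04353573 112.16787925 192.04779446]
scene 4424 1072 [608.36851176 -11.15229653 129.72594175] [-0.56497238 -0.11829561  0.81658579] tilt 35.25553548919582 yaw 11.82591682067627 bench z -1.0753900571173176 [ 521.05798858 -104.67586205   40.07553529] [724.46394439 235.28719627 189.55148415]
```

View pics/topc.png

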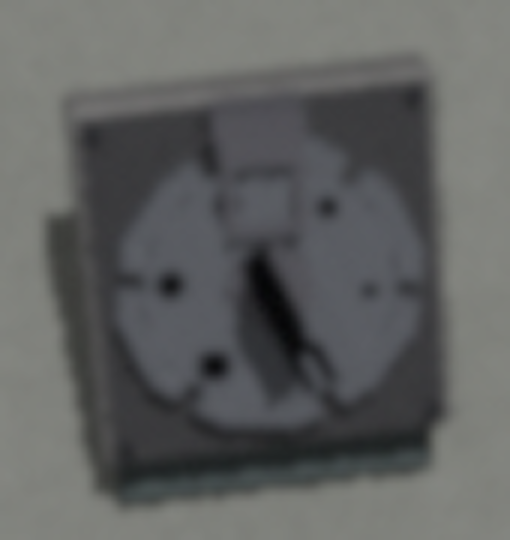

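The top crop shows the disc, with the bar knob pointing from (258,255) to (305,355). The slots are at its lower-right end, around (320,370), and single holes are at (170,285), (215,365), (328,205) and (370,290). I'll now put these rays on the disc plane.

Run:
```python
from h import *
from scipy.optimize import least_squares
i=manip.camera_info("top")
S=lambda a:np.array(a)/6+[235,145]-0.42
holes=S([(170,285),(215,365),(328,205),(370,290)]);notch=S([(128,281),(188,398),(408,287),(348,177),(335,405)]);slot=S([(318,372)])
def geo(p):
    x,y,yaw=p; c,s=np.cos(yaw),np.sin(yaw);t=np.radians(35)
    R=np.array([[c,-s,0],[s,c,0],[0,0,1]])@np.array([[np.cos(t),0,-np.sin(t)],[0,1,0],[np.sin(t),0,np.cos(t)]])
    return np.array([x,y,130.]),R   # cols: upslope, left, outward
def loc(p,uv): A,R=geo(p); return (ray_plane(i,uv,A,R[:,2])-A)@R
def f(p):
    h=loc(p,holes);n=loc(p,notch)
    return np.r_[np.hypot(*h[:,:2].T)-50,np.hypot(*n[:,:2].T)-71,(np.degrees(p[2])-11.9)*1]
r=least_squares(f,[605,0,np.radians(11.9)]);print(r.x,np.degrees(r.x[2]),np.round(r.fun,1))
for uv in (holes,notch,slot):
    l=loc(r.x,uv);print(np.round(np.c_[l[:,:2],np.degrees(np.arctan2(l[:,1],l[:,0]))],1))
# knob top from depth, both views
for n in("top","scene"):
    z=np.load(n+".npz");ii=manip.camera_info(n);W=cloud(ii,z["d"]);A,R=geo(r.x);L=(W-A)@R
    m=(abs(L[...,0])<40)&(abs(L[...,1])<40)&(L[...,2]>30)&(L[...,2]<60)&(z["d"]>0);q=L[m]
    print(n,m.sum(),q.mean(0),q[:,2].max())
    m=(np.hypot(L[...,0],L[...,1])<70)&(np.hypot(L[...,0],L[...,1])>35)&(z["d"]>0)&(abs(L[...,2])<15);print("disc h",np.median(L[m],0))
```

```text
[6.01077977e+02 1.37142412e+00 2.02586662e-01] 11.607360720879521 [ 0.1 -1.6  1.8  0.1  0.1 -0.4 -1.8 -2.   1.8 -0.3]
[[  8.5  49.4  80.3]
 [-37.4  30.7 140.6]
 [ 41.  -31.7 -37.8]
 [ -6.6 -49.7 -97.6]]
[[  13.2   69.9   79.3]
 [ -53.7   45.7  139.6]
 [  -7.4  -68.8  -96.1]
 [  54.3  -42.5  -38. ]
 [ -67.2  -28.2 -157.3]]
[[ -47.8  -20.8 -156.5]]
top 72 [ 1.17762356  1.60173922 40.76776604] 48.79628461458006
disc h [ 3.0953861   0.39142989 -3.09867377]
scene 114 [ 0.37767082 -4.8030564  37.65574856] 43.0571967792097
disc h [ 14.46935496 -20.64169363  -2.82330485]
```

Measured pose:
- **Axis:** about (601, 1, 130), with yaw 11.6°.
- **Wheel:** about −158°, which is between notches. The disc sits about 3 mm in, as expected if it is resting on the tooth.

I'll grip across the bar, press in, and turn +158°.

```bash
cat >> h.py <<'E'
from scipy.spatial.transform import Rotation as Ro
import json,os
P=json.load(open("p.json")) if os.path.exists("p.json") else dict(x=601.,y=1.4,yaw=11.6)
def frame():
    t=np.radians(35); R=(Ro.from_euler("z",P["yaw"],degrees=True)*Ro.from_euler("y",-t)).as_matrix()
    return np.array([P["x"],P["y"],130.]),R
def tool(phi):  # tool rotation for gripping knob at angle phi deg
    A,R=frame(); c,s=np.cos(np.radians(phi)),np.sin(np.radians(phi))
    kx=R@[c,s,0];ky=R@[-s,c,0]; return np.c_[-kx,ky,-R[:,2]]
def go(h,phi):
    o=manip.observe();A,R=frame();R0=Ro.from_quat(o["tool_rot"]).as_matrix();L=(o["tcp_pos"]-A)@R
    kx=R.T@R0[:,0]; print("t %.2f"%o["t"],"local",L.round(1),"phi %.1f"%np.degrees(np.arctan2(-kx[1],-kx[0])),"j",o["joint_positions"].round(2),"F(loc)",(R.T@o["wrist_force"]).round(1),"open %.3f"%o["opening"])
    T=A+h*R[:,2]
    print("delta",(R0.T@(T-o["tcp_pos"])).round(1),Ro.from_matrix(R0.T@tool(phi)).as_rotvec().round(3))
E
python3 -c "
from h import *
go(200,-158);go(200,22)"
```

```text
t 0.10 local [-380.8 -528.8  416. ] phi -175.9 j [ 1.57  0.5  -0.43  1.55  0.22  1.14 -0.21] F(loc) [-0.2 -0.3  0.1] open 0.998
delta [ 466.4 -502.1  -40.5] [-0.137  0.598 -0.315]
t 0.10 local [-380.8 -528.8  416. ] phi -175.9 j [ 1.57  0.5  -0.43  1.55  0.22  1.14 -0.21] F(loc) [-0.2 -0.3  0.1] open 0.998
delta [ 466.4 -502.1  -40.5] [0.84  0.192 2.697]
```

Emit:
move_arm(
  deltas=[
    [[120, -125, -10], [-0.03, 0.12, -0.06]],
    [[240, -250, -20], [-0.06, 0.24, -0.13]],
    [[350, -375, -30], [-0.1, 0.36, -0.2]],
    [[466, -502, -40], [-0.137, 0.598, -0.315]],
    [[466, -502, -40], [-0.137, 0.598, -0.315]],
  ],
  fingers=1,
  force=50,
)

```text
t: 0.52
tcp_pos: [267.0, -442.7, 265.6]
tool_rot: [0.924, 0.265, 0.273, 0.027]
wrist_force: [-0.6, 0.3, -0.3]
opening: 1.0
```

```bash
python3 -c "
from h import *
go(200,-158)"
```

```text
t 0.52 local [-263.4 -367.9  349.9] phi -159.4 j [ 2.01  0.31 -0.8   1.99 -0.43  0.89  0.5 ] F(loc) [-0.6  0.4  0.1] open 1.000
delta [ 383.6 -250.8  130.9] [-0.008  0.055 -0.025]
```

Emit:
move_arm(
  deltas=[
    [[380, -250, 130], [-0.008, 0.055, -0.025]],
    [[380, -250, 130], [-0.008, 0.055, -0.025]],
    [[380, -250, 130], [-0.008, 0.055, -0.025]],
    [[380, -250, 130], [-0.008, 0.055, -0.025]],
    [[380, -250, 130], [-0.008, 0.055, -0.025]],
  ],
)

```text
t: 0.93
tcp_pos: [362.9, -258.4, 276.8]
tool_rot: [0.913, 0.275, 0.299, 0.027]
wrist_force: [0.9, 0.7, 1.4]
opening: 1.003
```

```bash
python3 -c "
from h import *
go(200,-158)"
```

```text
t 0.93 local [-149.6 -206.6  284. ] phi -158.1 j [ 2.03 -0.02 -1.03  2.27 -0.84  0.83  0.58] F(loc) [1.6 0.5 0.5] open 1.003
delta [ 215.9 -135.8   84.1] [-0.001 -0.    -0.002]
```

Emit:
move_arm(
  deltas=[
    [[216, -136, 164], [0, 0, 0]],
    [[216, -136, 164], [0, 0, 0]],
    [[216, -136, 164], [0, 0, 0]],
    [[216, -136, 164], [0, 0, 0]],
    [[216, -136, 164], [0, 0, 0]],
  ],
)

```text
t: 1.35
tcp_pos: [479.1, -89.3, 242.9]
tool_rot: [0.914, 0.275, 0.298, 0.029]
wrist_force: [-0.9, -1.1, -3.6]
opening: 1.003
```

```bash
python3 -c "
from h import *
go(120,-158)"
```

```text
t 1.35 local [-48.  -64.4 171.4] phi -158.0 j [ 1.85 -0.03 -1.46  2.36 -0.95  0.42  0.21] F(loc) [-3.  -0.9 -2.4] open 1.003
delta [ 68.9 -41.7  51.1] [0.002 0.004 0.   ]
```

Joint 3 (−1.46) and joint 4 are close to their limits, so the arm is entering a poor branch. I'll fit a simple kinematic model to the logged poses so I can choose a better one.

```bash
cat > fk.py <<'E'
import numpy as np
from scipy.spatial.transform import Rotation as Ro
from scipy.optimize import least_squares
AL=np.radians([0,-90,90,90,90,90,-90])
def fk(q,p,sg=1):
    yaw,d1,d3,a3,a4,d5,a6,dt,t7=p
    tr=[(0,0,d1),(0,0,0),(0,-d3,0),(a3,0,0),(a4,-d5,0),(0,0,0),(a6,dt,0)]
    R=Ro.from_euler("z",yaw).as_matrix();x=np.zeros(3)
    for k in range(7):
        x=x+R@np.array(tr[k],float)
        R=R@Ro.from_euler("x",AL[k]).as_matrix()@Ro.from_euler("z",q[k]).as_matrix()
    return x,R@Ro.from_euler("z",t7).as_matrix()
J=np.array([[1.57219753,.50188732,-.42677179,1.55144446,.22079439,1.13831206,-.21028692],[2.01,.31,-.8,1.99,-.43,.89,.5],[2.03,-.02,-1.03,2.27,-.84,.83,.58],[1.85,-.03,-1.46,2.36,-.95,.42,.21]])
X=np.array([[168.,-627.2,252.2],[267,-442.7,265.6],[362.9,-258.4,276.8],[479.1,-89.3,242.9]])
Q=Ro.from_quat([[.991441,.130549,-.0000953,-.00099],[.924,.265,.273,.027],[.913,.275,.299,.027],[.914,.275,.298,.029]]).as_matrix()
P0=[0,267,293,52.5,77.5,342.5,76,97+150,0]
def res(p):
    o=[]
    for j,x,r in zip(J,X,Q):
        a,b=fk(j,p);o+=list(a-x)+list(300*Ro.from_matrix(b.T@r).as_rotvec())
    return np.array(o)
def fit():
    best=None
    for y in np.arange(-3,3.2,1):
        for t in np.arange(-3,3.2,1.5):
            p=P0.copy();p[0]=y;p[8]=t;s=least_squares(res,p,loss="soft_l1",f_scale=20)
            if best is None or s.cost<best.cost:best=s
    return best
if __name__=="__main__":
    b=fit();print(b.cost,b.x.round(2));print(res(b.x).reshape(-1,6).round(0))
E
python3 fk.py; python3 -c "
from h import *
print(manip.observe())"
```

```text
41420.57543571013 [   80.23  2066.86 -2305.66  1519.59   987.91 -1307.7    657.53   564.79
    55.89]
[[  2. 253. -10.  -7.  10.  74.]
 [ -2. -12. 122. 244.   9. -42.]
 [157.  63. -24. 428. -53. -99.]
 [-21.  -2.   5. 594. 121.  16.]]
{'t': 1.35, 'joint_positions': array([ 1.84868005, -0.02565817, -1.46491368,  2.35809723, -0.95203605,
        0.42273232,  0.20645047]), 'qd': array([ 0.01695664,  0.96704887, -1.98727877, -0.03959561,  1.17421324,
       -1.82789498, -2.15063838]), 'joint_torque': array([ -1.64670903,  -8.60443532,   5.39343238, -26.4733851 ,
        -4.19199854,   2.76777573,   3.94706458]), 'tcp_pos': array([479.10045366, -89.32053109, 242.86297801]), 'tool_rot': array([0.91356935, 0.27548138, 0.29779836, 0.02858657]), 'wrist_force': array([-0.9017478 , -1.11633399, -3.64813138]), 'torque': array([-0.1634569 ,  0.77139203, -0.02099126]), 'opening': 1.0028718153479905}
```

```bash
cat > fk2.py <<'E'
from fk import *
import itertools
def ori(q,s,yaw,t7):
    R=Ro.from_euler("z",yaw)
    for k in range(7): R=R*Ro.from_euler("zyzyzyz"[k],s[k]*q[k])
    return R*Ro.from_euler("z",t7)
if __name__=="__main__":
  out=[]
  for s in itertools.product([1,-1],repeat=7):
    if s[0]<0: continue
    for pre in (0,np.pi):
      f=lambda v:np.concatenate([(Ro.from_matrix(r).inv()*(ori(j,s,v[0],v[1])*Ro.from_euler("x",pre))).as_rotvec() for j,r in zip(J,Q)])
      for y in(-3,-1.5,0,1.5):
       for t in (-3,-1.5,0,1.5):
        r=least_squares(f,[y,t]);out.append((r.cost,s,pre,r.x.round(3)))
  out.sort(key=lambda a:a[0])
  for o in out[:6]:print(o)
E
python3 fk2.py
```

```text
(np.float64(0.14552076095010325), (1, 1, 1, 1, 1, 1, 1), 0, array([ 0.295, -2.26 ]))
(np.float64(0.1455207609501033), (1, 1, 1, 1, 1, 1, 1), 0, array([ 0.295, -2.26 ]))
(np.float64(0.1455207609501033), (1, -1, 1, -1, 1, -1, 1), 0, array([-2.846, -5.401]))
(np.float64(0.14552076095010333), (1, 1, 1, 1, 1, 1, 1), 0, array([-5.988, -2.26 ]))
(np.float64(0.14552076095010336), (1, -1, 1, -1, 1, -1, 1), 0, array([-2.846,  0.882]))
(np.float64(0.14552076095010336), (1, -1, 1, -1, 1, -1, 1), 0, array([3.437, 0.882]))
```

```bash
cat > fk3.py <<'E'
from fk import *
import itertools
def oriP(q,s,v):
    R=Ro.from_euler("z",v[0])
    for k in range(7): R=R*Ro.from_euler("zyzyzyz"[k],s[k]*q[k]+(v[k] if k else 0))
    return R*Ro.from_euler("z",v[7])
if __name__=="__main__":
  out=[]
  h=np.pi/2
  for s in itertools.product([1,-1],repeat=6):
    s=(1,)+s
    for o3,o5 in itertools.product([0,h,2*h,-h],repeat=2):
     for o2,o4,o6 in itertools.product([0,h,-h],repeat=3):
      # free: yaw and t7 - solve via J-wise consistency
      f=lambda v:np.concatenate([(Ro.from_matrix(r).inv()*oriP(j,s,[v[0],o2,o3,o4,o5,o6,0,v[1]])).as_rotvec() for j,r in zip(J,Q)])
      M=[oriP(j,s,[0,o2,o3,o4,o5,o6,0,0]).as_matrix() for j in J]
      # quick test: tool-z z-component is yaw/t7 independent
      e=sum((m[2,2]-r[2,2])**2 for m,r in zip(M,Q))
      # relative xy angle of z axis consistent
      a=np.array([np.arctan2(r[1,2],r[0,2])-np.arctan2(m[1,2],m[0,2]) for m,r in zip(M[1:],Q[1:])])
      e+=(1-abs(np.exp(1j*a).mean()))
      # z-row azimuth about tool z
      b=np.array([np.arctan2(r[2,1],r[2,0])-np.arctan2(m[2,1],m[2,0]) for m,r in zip(M[1:],Q[1:])])
      e+=(1-abs(np.exp(1j*b).mean()))
      out.append((e,s,(o2,o3,o4,o5,o6),np.angle(np.exp(1j*a).mean()),np.angle(np.exp(1j*b).mean())))
  out.sort(key=lambda a:a[0])
  for o in out[:8]:print(o)
E
python3 fk3.py
```

```text
(np.float64(0.00027674283466360447), (1, 1, 1, 1, 1, -1, 1), (0, 0, 0, 3.141592653589793, 0), np.float64(0.3790816036174353), np.float64(-0.7977156604728304))
(np.float64(0.00027674283466360447), (1, -1, 1, -1, 1, 1, 1), (0, 0, 0, 3.141592653589793, 0), np.float64(-2.7625110499723577), np.float64(2.343876993116963))
(np.float64(0.0002767428346636051), (1, -1, 1, -1, 1, -1, 1), (0, 0, 0, 0, 0), np.float64(-2.7625110499723577), np.float64(-0.7977156604728302))
(np.float64(0.0002767428346637158), (1, -1, 1, 1, 1, -1, 1), (0, 3.141592653589793, 0, 3.141592653589793, 0), np.float64(-2.7625110499723577), np.float64(-0.7977156604728302))
(np.float64(0.00027674283466371614), (1, 1, 1, 1, 1, 1, 1), (0, 0, 0, 0, 0), np.float64(0.3790816036174354), np.float64(2.343876993116963))
(np.float64(0.00027674283466382727), (1, 1, 1, -1, 1, -1, 1), (0, 3.141592653589793, 0, 0, 0), np.float64(0.3790816036174356), np.float64(-0.7977156604728302))
(np.float64(0.00027674283466382727), (1, -1, 1, 1, 1, 1, 1), (0, 3.141592653589793, 0, 0, 0), np.float64(-2.7625110499723577), np.float64(2.343876993116963))
(np.float64(0.00027674283466393786), (1, 1, 1, -1, 1, 1, 1), (0, 3.141592653589793, 0, 3.141592653589793, 0), np.float64(0.3790816036174356), np.float64(2.343876993116963))
```

```bash
sed -i 's/if s\[0\]<0: continue/if s[1]<0 or s[0]>0: continue/' fk2.py; sed -i 's/s=(1,)+s/s=(-1,)+s/' fk3.py; python3 fk2.py; python3 fk3.py|head -3
```

```text
(np.float64(2.9955726164294982e-05), (-1, 1, -1, 1, -1, 1, -1), 0, array([-6.277, -4.706]))
(np.float64(2.995572616429598e-05), (-1, 1, -1, 1, -1, 1, -1), 0, array([0.007, 1.577]))
(np.float64(2.9955726164296324e-05), (-1, 1, -1, 1, -1, 1, -1), 0, array([0.007, 1.577]))
(np.float64(2.9955726164296382e-05), (-1, 1, -1, 1, -1, 1, -1), 0, array([0.007, 1.577]))
(np.float64(2.9955726164296568e-05), (-1, 1, -1, 1, -1, 1, -1), 0, array([ 0.007, -4.706]))
(np.float64(2.9955726164297635e-05), (-1, 1, -1, 1, -1, 1, -1), 0, array([ 0.007, -4.706]))
(np.float64(3.613469103102383e-05), (-1, 1, -1, 1, -1, 1, -1), (0, 0, 0, 0, 0), np.float64(0.006567587969544109), np.float64(-1.5773649161774643))
(np.float64(3.613469103102383e-05), (-1, -1, -1, -1, -1, -1, -1), (0, 0, 0, 0, 0), np.float64(-3.135025065620249), np.float64(1.5642277374123288))
(np.float64(3.6134691031023924e-05), (-1, 1, -1, -1, -1, 1, -1), (0, 3.141592653589793, 0, 3.141592653589793, 0), np.float64(0.006567587969544267), np.float64(-1.5773649161774645))
```

The orientation model now fits: Rz(−j1)Ry(j2)Rz(−j3)…, so facing the console wants j1≈0 and j3≈0. Next I'll fit the link lengths and test whether a pseudo-inverse simulation reproduces the recorded joint path, then pick a route around at larger radius.

```bash
cat > kin.py <<'E'
from fk import J,X,Q,Ro,np,least_squares
LO=np.array([-2.88,-.31,-1.54,.2,-1.41,.19,-2.57]);HI=np.array([2.88,2.03,1.56,2.42,4.55,2.02,2.57])
SG=[-1,1,-1,1,-1,1,-1]
def rots(q):
    R=np.eye(3);o=[]
    for k in range(7):
        R=R@Ro.from_euler("zyzyzyz"[k],SG[k]*q[k]).as_matrix();o.append(R)
    return o
def cols(q):
    r=rots(q);return np.c_[[0,0,1.],r[2][:,2],r[2][:,0],r[4][:,2],r[4][:,0],r[6][:,2],r[5][:,0]]
def fitL():
    A=np.vstack([cols(j) for j in J]);A=np.vstack([A,1e-3*np.eye(7)])
    return np.linalg.lstsq(A,np.r_[X.ravel(),np.zeros(7)],rcond=None)[0]
L=fitL()
def fk(q): return cols(q)@L, rots(q)[6]@Ro.from_euler("z",np.pi/2).as_matrix()
def jac(q):
    p,R=fk(q);Jm=np.zeros((6,7))
    for k in range(7):
        e=1e-5;d=np.array(q,float);d[k]+=e;a,b=fk(d)
        Jm[:3,k]=(a-p)/e;Jm[3:,k]=300*Ro.from_matrix(b@R.T).as_rotvec()/e
    return Jm
def track(q,p1,R1,n=60,null=0,mid=None):
    q=np.array(q,float);p0,R0=fk(q);w=Ro.from_matrix(R1@R0.T).as_rotvec()
    for i in range(1,n+1):
        p,R=fk(q);Rt=Ro.from_rotvec(w*i/n).as_matrix()@R0;pt=p0+(p1-p0)*i/n
        e=np.r_[pt-p,300*Ro.from_matrix(Rt@R.T).as_rotvec()]
        Jm=jac(q);Ji=Jm.T@np.linalg.inv(Jm@Jm.T+25*np.eye(6))
        q=q+Ji@e
        if null: q=q+(np.eye(7)-Ji@Jm)@(null*(mid-q))
        q=np.clip(q,LO,HI)
    return q
if __name__=="__main__":
    print("L d1,z3,x3,z5,x5,z7,x6",L.round(0));print("res",(np.array([fk(j)[0] for j in J])-X).round(0).tolist())
    q=J[0]
    for k in (1,2,3): q=track(q,X[k],Q[k]);print("pinv",q.round(2),"meas",J[k])
    q=J[0];mid=J[0]
    for k in (1,2,3): q=track(q,X[k],Q[k],null=.03,mid=mid);print("pinv+home",q.round(2))
E
python3 kin.py
```

```text
L d1,z3,x3,z5,x5,z7,x6 [259. 561.   2. 436. -32. 344.  12.]
res [[13.0, 3.0, -1.0], [-3.0, -4.0, 2.0], [2.0, 8.0, 2.0], [-0.0, -3.0, -2.0]]
pinv [ 2.01  0.31 -0.81  2.   -0.43  0.88  0.49] meas [ 2.01  0.31 -0.8   1.99 -0.43  0.89  0.5 ]
pinv [ 1.99  0.01 -0.99  2.26 -0.81  0.82  0.57] meas [ 2.03 -0.02 -1.03  2.27 -0.84  0.83  0.58]
pinv [ 1.76 -0.03 -1.37  2.36 -0.96  0.43  0.21] meas [ 1.85 -0.03 -1.46  2.36 -0.95  0.42  0.21]
pinv+home [ 2.    0.31 -0.79  2.   -0.44  0.89  0.5 ]
pinv+home [ 1.71  0.   -0.71  2.26 -0.82  0.82  0.57]
pinv+home [ 1.2  -0.01 -0.83  2.36 -0.91  0.41  0.17]
```

```bash
cat > plan.py <<'E'
from kin import *
import h, sys
A,R=h.frame(); O=R[:,2]
def down(psi): # pointing down, tool y at azimuth psi deg
    c,s=np.cos(np.radians(psi)),np.sin(np.radians(psi)); y=np.array([c,s,0]);z=np.array([0,0,-1.]);return np.c_[np.cross(y,z),y,z]
def margin(q): return min((q-LO).min(),(HI-q).min())
def finish(q,verbose=False):
    m=9;S=[]
    for hh,ph,n in [(150,-158,15),(30,-158,12)]+[(30,-158+x,7) for x in (40,80,120,158)]:
        q=track(q,A+hh*O,h.tool(ph),n);p,_=fk(q);S.append(q)
        m=min(m,margin(q)-.02*np.linalg.norm(p-A-hh*O))
        if m<0: break
    if verbose: print(np.array(S).round(2))
    return m
if __name__=="__main__":
    q0=h.manip.observe()["joint_positions"];rng=np.random.default_rng(int(sys.argv[1]))
    import time;t=time.time();best=-9
    while time.time()-t<150:
        W=[];q=q0;ok=1
        for k in range(rng.integers(1,4)):
            a=np.radians(rng.uniform(-80,30));r=rng.uniform(500,780);z=rng.uniform(320,500);ps=rng.uniform(-180,180)
            q=track(q,np.array([r*np.cos(a),r*np.sin(a),z]),down(ps),18);W.append((np.degrees(a),r,z,ps))
            if margin(q)<.03: ok=0;break
        if not ok: continue
        m=finish(q)
        if m>best: best=m;print(round(m,3),np.round(W,0).tolist(),q.round(2),flush=True)
E
nproc; for i in 1 2 3 4; do python3 plan.py $i > o$i & done; wait; tail -n 2 o?
```

```text
4
==> o1 <==
-0.004 [[3.0, 606.0, 478.0, 95.0]] [ 0.64  0.59 -1.33  1.23  0.58  1.73  1.1 ]
-0.003 [[-35.0, 671.0, 384.0, -23.0], [-48.0, 704.0, 472.0, -58.0]] [ 1.17  0.61 -0.75  0.94  0.4   1.72 -0.43]

==> o2 <==
this script no longer has the robot

==> o3 <==
-0.007 [[-32.0, 634.0, 349.0, 84.0]] [ 1.26  0.69 -1.28  1.43  0.65  1.5   1.48]
-0.0 [[6.0, 634.0, 325.0, 13.0], [14.0, 679.0, 436.0, -39.0]] [ 0.16  0.56 -0.78  1.12  0.38  1.6  -1.21]

==> o4 <==
this script no longer has the robotException ignored in: <_io.TextIOWrapper mode='rw' encoding='UTF-8'>
Traceback (most recent call last):
BrokenPipeError: [Errno 32] Broken pipe
Exception ignored in: <_io.TextIOWrapper mode='rw' encoding='UTF-8'>
Traceback (most recent call last):
BrokenPipeError: [Errno 32] Broken pipe
```

The in-plane posture is barred because j6 would be about 0, below its 0.19 limit, so the elbow has to be out to one side. I'll map the feasible elbow and spin combinations at the grasp pose.

```bash
cat > mapf.py <<'E'
import h; from kin import *
A,R=h.frame();O=R[:,2]
def ik(q,p,Rt,it=60):
    for _ in range(it):
        x,r=fk(q);e=np.r_[p-x,300*Ro.from_matrix(Rt@r.T).as_rotvec()]
        if np.linalg.norm(e)<.5: return q
        Jm=jac(q);d=Jm.T@np.linalg.solve(Jm@Jm.T+400*np.eye(6),e);q=np.clip(q+np.clip(d,-.4,.4),LO,HI)
    return None
if __name__=="__main__":
    rng=np.random.default_rng(0);p=A+30*O;sol=[]
    base=h.tool(0)
    for spin in range(-180,180,30):
        for _ in range(25):
            q=ik(rng.uniform(LO,HI),p,h.tool(spin))
            if q is not None:
                m=min((q-LO).min(),(HI-q).min())
                if m>.05: sol.append((spin,m,q))
    for spin in range(-180,180,30):
        s=sorted([x for x in sol if x[0]==spin],key=lambda x:-x[1])
        print(spin,len(s));[print("   %.2f"%m,q.round(2)) for _,m,q in s[:4]]
E
time python3 mapf.py
```

```text
-180 0
-150 0
-120 0
-90 1
   0.11 [ 1.09  0.8  -1.43  2.28  1.69  0.67 -1.24]
-60 0
-30 0
0 3
   0.14 [ 1.07  0.68 -1.31  2.28  1.67  0.51  0.32]
   0.10 [ 1.09  0.82 -1.44  2.28  1.69  0.69  0.33]
   0.07 [ 1.09  0.85 -1.47  2.28  1.69  0.73  0.33]
30 0
60 0
90 0
120 0
150 0
real	1m37.753s
user	1m37.447s
sys	0m0.216s
```

```bash
cat > back.py <<'E'
from mapf import *
from plan import down,margin
N=lambda q:(lambda J_:np.linalg.svd(J_)[2][6])(jac(q))
# family of grasp configs at phi=-80, swivel varied
q=ik(np.array([1.07,.68,-1.31,2.28,1.67,.51,-1.08]),A+32*O,h.tool(-80));F=[]
for d in(1,-1):
    x=q.copy();n0=N(x)*d
    for _ in range(40):
        n=N(x);n*=np.sign(n@n0);n0=n;x=x+.05*n
        y=ik(x,A+32*O,h.tool(-80));
        if y is None: break
        x=y;F.append(x)
        if margin(x)<.03: break
F=sorted(F,key=lambda z:z[0])
print("family");[print(f.round(2),round(margin(f),2)) for f in F]
g=max(F,key=margin)
for ph in(-158,0): print("rot",ph,track(g,A+32*O,h.tool(ph),30).round(2))
g2=track(g,A+32*O,h.tool(-158),30)
for ph,gg in((-158,g2),(-80,g)):
  b=track(gg,A+90*O,h.tool(ph),10);print("h90",ph,b.round(2),margin(b).round(2))
  for a,r,z in((-60,650,350),(-30,650,350),(0,650,350),(-45,600,450)):
    for ps in (-170,-120,-80,-40,0,40,80,120):
      aa=np.radians(a);c=track(b,np.array([r*np.cos(aa),r*np.sin(aa),z]),down(ps),30)
      if margin(c)>.02: print(ph,(a,r,z,ps),c.round(2))
np.save("g.npy",g)
E
OFF=1 python3 back.py
```

```text
family
[ 0.94  0.46 -1.01  2.28  1.62  0.21 -1.08] 0.02
[ 0.96  0.47 -1.05  2.28  1.63  0.24 -1.08] 0.05
[ 0.98  0.49 -1.08  2.28  1.63  0.26 -1.08] 0.07
[ 1.    0.51 -1.11  2.28  1.64  0.29 -1.08] 0.1
[ 1.01  0.53 -1.14  2.28  1.64  0.32 -1.08] 0.13
[ 1.02  0.56 -1.17  2.28  1.64  0.35 -1.08] 0.14
[ 1.04  0.58 -1.2   2.28  1.65  0.38 -1.08] 0.14
[ 1.05  0.6  -1.23  2.28  1.65  0.41 -1.08] 0.14
[ 1.06  0.63 -1.26  2.28  1.66  0.44 -1.08] 0.14
[ 1.07  0.65 -1.29  2.28  1.66  0.47 -1.08] 0.14
[ 1.08  0.7  -1.34  2.28  1.67  0.54 -1.07] 0.14
[ 1.08  0.73 -1.37  2.28  1.67  0.57 -1.07] 0.14
[ 1.09  0.75 -1.39  2.28  1.68  0.61 -1.07] 0.14
[ 1.09  0.92 -1.53  2.28  1.7   0.82 -1.05] 0.01
[ 1.09  0.78 -1.42  2.28  1.68  0.64 -1.07] 0.12
[ 1.09  0.81 -1.44  2.28  1.68  0.68 -1.06] 0.1
[ 1.09  0.89 -1.51  2.28  1.69  0.78 -1.05] 0.03
[ 1.09  0.83 -1.46  2.28  1.69  0.71 -1.06] 0.08
[ 1.09  0.86 -1.49  2.28  1.69  0.75 -1.06] 0.05
rot -158 [ 1.09  0.79 -1.43  2.28  1.68  0.66 -2.43]
rot 0 [ 1.08  0.72 -1.36  2.28  1.67  0.56  0.33]
h90 -158 [ 1.24  0.71 -1.54  2.3   1.48  0.64 -2.28] 0.0
-158
[... 2227 characters left out ...]
  1.38  0.64  1.5  -1.23]
-80 (0, 650, 350, 0) [ 0.68  0.74 -1.33  1.38  0.72  1.55 -0.59]
-80 (0, 650, 350, 40) [ 0.69  0.79 -1.41  1.38  0.78  1.59  0.06]
-80 (0, 650, 350, 80) [ 0.69  0.83 -1.47  1.38  0.83  1.63  0.72]
-80 (0, 650, 350, 120) [ 0.69  0.86 -1.51  1.38  0.86  1.66  1.4 ]
-80 (-45, 600, 450, -120) [ 1.42  0.46 -1.03  1.32  0.39  1.57 -1.66]
-80 (-45, 600, 450, -80) [ 1.45  0.49 -1.13  1.32  0.44  1.59 -1.01]
-80 (-45, 600, 450, -40) [ 1.49  0.53 -1.23  1.32  0.5   1.62 -0.36]
-80 (-45, 600, 450, 0) [ 1.51  0.58 -1.33  1.32  0.56  1.65  0.28]
-80 (-45, 600, 450, 40) [ 1.52  0.63 -1.42  1.31  0.63  1.69  0.92]
-80 (-45, 600, 450, 80) [ 1.53  0.68 -1.5   1.31  0.68  1.73  1.57]
```

```bash
cat > plan2.py <<'E'
from plan import *
import sys,time
q0=np.load("q0.npy");rng=np.random.default_rng(int(sys.argv[1]));t=time.time();best=-9
def run(W,p1,h1,v=False):
    q=q0;m=9;S=[]
    def st(p,Rt,n,w=.01):
        nonlocal q,m
        q=track(q,p,Rt,n);x,_=fk(q);m=min(m,margin(q)-w*np.linalg.norm(x-p));S.append(q.round(2))
    for a,r,z,ps in W:
        a=np.radians(a);st(np.array([r*np.cos(a),r*np.sin(a),z]),down(ps),18)
        if m<.02: return m,S
    ph=p1
    st(A+h1*O,h.tool(ph),20)
    if m<-.1:return m,S
    while ph>-158: ph=max(ph-40,-158);st(A+h1*O,h.tool(ph),6)
    if m<-.1:return m,S
    st(A+32*O,h.tool(-158),8)
    for x in(-118,-78,-38,0): st(A+32*O,h.tool(x),6)
    return m,S
if __name__=="__main__":
  while time.time()-t<170:
    W=[(rng.uniform(-45,15),rng.uniform(560,720),rng.uniform(320,470),rng.uniform(-60,130)) for _ in range(rng.integers(1,3))]
    p1=rng.uniform(-158,60);h1=rng.choice([75,90])
    m,S=run(W,p1,h1)
    if m>best: best=m;print(round(m,3),np.round(W,0).tolist(),round(p1),h1,S,flush=True)
E
export OFF=1 OMP_NUM_THREADS=1; for i in 1 2 3 4; do python3 plan2.py $i > o$i 2>&1 & done; wait; for i in 1 2 3 4; do tail -n 30 o$i | tr -d '\n' | tail -c 1300 ; echo; echo; done
```

```text
0, 648.0, 324.0, 83.0]] -41 90 [array([ 1.02,  0.69, -1.21,  1.43,  0.64,  1.45,  1.27]), array([ 1.13,  0.27, -1.13,  2.33,  0.66,  0.19,  0.52])]-0.06 [[4.0, 669.0, 438.0, -24.0]] 17 75 [array([ 0.45,  0.61, -1.03,  1.15,  0.51,  1.64, -0.87]), array([ 1.2 ,  0.74, -1.54,  2.3 ,  1.55,  0.66,  0.72]), array([ 1.2 ,  0.7 , -1.52,  2.3 ,  1.52,  0.6 ,  0.04]), array([ 1.21,  0.65, -1.47,  2.3 ,  1.5 ,  0.54, -0.64]), array([ 1.2 ,  0.58, -1.42,  2.3 ,  1.47,  0.45, -1.32]), array([ 1.18,  0.49, -1.33,  2.3 ,  1.4 ,  0.34, -1.96]), array([ 1.17,  0.45, -1.28,  2.31,  1.36,  0.29, -2.19]), array([ 0.98,  0.49, -1.08,  2.28,  1.63,  0.27, -2.44]), array([ 0.98,  0.49, -1.08,  2.28,  1.63,  0.27, -1.75]), array([ 0.98,  0.49, -1.08,  2.28,  1.63,  0.27, -1.05]), array([ 0.98,  0.5 , -1.08,  2.28,  1.63,  0.27, -0.35]), array([ 0.98,  0.5 , -1.08,  2.28,  1.63,  0.27,  0.31])]-0.0 [[-37.0, 612.0, 462.0, 124.0]] 58 90 [array([ 1.35,  0.72, -1.54,  1.25,  0.74,  1.8 ,  2.18])]0.006 [[-32.0, 578.0, 405.0, 118.0], [-44.0, 699.0, 464.0, 43.0]] 53 75 [array([ 1.36,  0.69, -1.53,  1.46,  0.69,  
[... 3182 characters left out ...]
02]), array([ 1.14,  0.28, -1.15,  2.33,  0.78,  0.19,  0.23])]-0.175 [[-38.0, 660.0, 359.0, 110.0], [-37.0, 654.0, 453.0, 42.0]] -12 90 [array([ 1.31,  0.78, -1.37,  1.33,  0.76,  1.61,  1.97]), array([ 1.2 ,  0.6 , -1.11,  1.15,  0.53,  1.67,  0.97]), array([ 1.16,  0.29, -1.18,  2.33,  0.79,  0.19,  0.9 ])]-0.17 [[-31.0, 706.0, 336.0, 35.0]] -27 90 [array([ 1.05,  0.7 , -1.  ,  1.24,  0.58,  1.49,  0.74]), array([ 1.16,  0.29, -1.17,  2.33,  0.82,  0.19,  0.61])]-0.007 [[-42.0, 593.0, 376.0, 123.0], [1.0, 660.0, 465.0, 15.0]] 17 90 [array([ 1.53,  0.75, -1.54,  1.48,  0.75,  1.62,  2.18])]0.019 [[-29.0, 564.0, 383.0, 115.0]] 21 90 [array([ 1.35,  0.67, -1.52,  1.54,  0.66,  1.56,  1.85])]
```

A route works in simulation: via az 4°, r 669, z 438 with tool y at −24°, then to h=75 with phi 17°, spin at that height to −158°, go down, and turn to 0. I'll execute that.

```bash
cat > nxt.py <<'E'
import sys; from h import *; 
def down(psi):
    c,s=np.cos(np.radians(psi)),np.sin(np.radians(psi)); y=np.array([c,s,0]);z=np.array([0,0,-1.]);return np.c_[np.cross(y,z),y,z]
def to(p,Rt):
    o=manip.observe();R0=Ro.from_quat(o["tool_rot"]).as_matrix()
    d=R0.T@(p-o["tcp_pos"]);w=Ro.from_matrix(R0.T@Rt).as_rotvec();n=max(np.linalg.norm(d)/41,np.linalg.norm(w)/.124)
    A,R=frame();L=(o["tcp_pos"]-A)@R;kx=R.T@R0[:,0]
    print("t %.2f"%o["t"],"tcp",o["tcp_pos"].round(0),"loc",L.round(1),"phi %.1f"%np.degrees(np.arctan2(-kx[1],-kx[0])),"j",o["joint_positions"].round(2),"F",(R.T@o["wrist_force"]).round(1),"Tz %.2f"%(R.T@o["torque"])[2],"open %.3f"%o["opening"])
    print("delta",d.round(1),w.round(3),"rows %.1f"%n,"| 5-row step",(d*min(1,5/n)).round(1),(w*min(1,5/n)).round(3))
def way(): a=np.radians(4);return np.array([669*np.cos(a),669*np.sin(a),438.]),down(-24)
def at(hh,ph,lx=0,ly=0): A,R=frame();return A+R@[lx,ly,hh],tool(ph)
if __name__=="__main__":
    to(*(way() if sys.argv[1]=="w" else at(*map(float,sys.argv[1:]))))
E
python3 nxt.py w
```

```text
t 1.35 tcp [479. -89. 243.] loc [-48.  -64.4 171.4] phi -158.0 j [ 1.85 -0.03 -1.46  2.36 -0.95  0.42  0.21] F [-3.  -0.9 -2.4] Tz -0.01 open 1.003
delta [300.2  18.6 -39.6] [ 0.383 -0.482 -0.548] rows 7.4 | 5-row step [202.9  12.6 -26.8] [ 0.259 -0.326 -0.371]
```

Emit:
move_arm(
  deltas=[
    [[40, 2.5, -5], [0.05, -0.065, -0.074]],
    [[80, 5, -11], [0.1, -0.13, -0.148]],
    [[120, 7.5, -16], [0.155, -0.195, -0.222]],
    [[161, 10, -21], [0.207, -0.26, -0.296]],
    [[203, 12.6, -27], [0.259, -0.326, -0.371]],
  ],
)

```text
t: 1.77
tcp_pos: [529.5, -10.0, 375.3]
tool_rot: [0.886, 0.441, 0.14, 0.025]
wrist_force: [1.9, 0.6, -0.2]
opening: 0.996
```

```bash
python3 nxt.py w
```

```text
t 1.77 tcp [529. -10. 375.] loc [ 81.4   3.2 242.5] phi -137.5 j [ 1.84 -0.31 -1.54  1.88 -0.52  1.07 -0.17] F [ 1.6  0.2 -1.3] Tz 0.02 open 0.996
delta [137.7  82.8 -18.5] [ 0.195 -0.208 -0.227] rows 3.9 | 5-row step [137.7  82.8 -18.5] [ 0.195 -0.208 -0.227]
```

Emit:
move_arm(
  deltas=[
    [[30, 18, -4], [0.045, -0.045, -0.05]],
    [[62, 37, -8], [0.09, -0.095, -0.1]],
    [[100, 60, -13], [0.14, -0.15, -0.165]],
    [[138, 83, -18.5], [0.195, -0.208, -0.227]],
    [[138, 83, -18.5], [0.195, -0.208, -0.227]],
  ],
)

```text
t: 2.18
tcp_pos: [480.0, 27.1, 452.9]
tool_rot: [0.837, 0.547, 0.019, 0.012]
wrist_force: [1.3, 1.2, -0.2]
opening: 1.0
```

```bash
cat > sim.py <<'E'
import sys; from nxt import *; import kin
def margin(q): return min((q-kin.LO).min(),(kin.HI-q).min())
def seq(S,q=None):
    if q is None: q=manip.observe()["joint_positions"]
    for p,Rt in S:
        q=kin.track(q,p,Rt,20);x,_=kin.fk(q);print("  sim",q.round(2),"err %.0f m %.2f"%(np.linalg.norm(x-p),margin(q)))
    return q
PLAN=[at(75,17)]+[at(75,a) for a in(-40,-100,-158)]+[at(32,-158)]+[at(32,a) for a in(-80,0)]
if __name__=="__main__": seq([way()]+PLAN)
E
python3 nxt.py w; python3 sim.py
```

```text
t 2.18 tcp [480.  27. 453.] loc [ 92.4  49.5 329.5] phi -120.6 j [ 1.75 -0.31 -1.54  1.68 -0.32  1.44 -0.17] F [ 1.1  0.9 -1. ] Tz -0.05 open 1.000
delta [ 92.9 162.9  23.3] [ 0.041 -0.018  0.005] rows 4.6 | 5-row step [ 92.9 162.9  23.3] [ 0.041 -0.018  0.005]
  sim [ 2.43 -0.31 -1.54  1.38 -0.66  1.61  0.08] err 292 m 0.00
  sim [ 0.95  0.26 -0.94  2.34  0.52  0.19  1.66] err 42 m 0.00
  sim [ 0.88  0.23 -0.86  2.34  0.1   0.19  1.06] err 45 m 0.00
  sim [ 0.76  0.2  -0.73  2.34 -0.37  0.19  0.46] err 43 m 0.00
  sim [ 0.57  0.18 -0.54  2.33 -0.77  0.19 -0.17] err 35 m 0.00
  sim [ 0.52  0.28 -0.53  2.31 -0.99  0.19  0.05] err 66 m 0.00
  sim [ 0.56  0.28 -0.57  2.32 -0.48  0.19  0.91] err 70 m 0.00
  sim [ 0.61  0.29 -0.59  2.33  0.19  0.19  1.67] err 72 m 0.00
```

It got trapped at the j2 and j3 limits. I'll search again from the actual state, this time checking margins along the whole path.

```bash
python3 -c "
from h import *
o=manip.observe();np.save('q0.npy',o['joint_positions']);print(o['qd'].round(2))"
cat > plan3.py <<'E'
from plan import *
import sys,time
q0=np.load("q0.npy");rng=np.random.default_rng(int(sys.argv[1]));t=time.time();best=-9
p0=fk(q0)[0]
def trk(q,p1,R1,n):
    p,R=fk(q);w=Ro.from_matrix(R1@R.T).as_rotvec();m=9;c=3
    for i in range(1,c+1): q=track(q,p+(p1-p)*i/c,Ro.from_rotvec(w*i/c).as_matrix()@R,n//c);m=min(m,margin(q)-.01*np.linalg.norm(fk(q)[0]-p-(p1-p)*i/c))
    return q,m
def run(W,p1):
    q=q0;S=[];m=9;d=0
    for k,(a,r,z,ps) in enumerate(W):
        a=np.radians(a);q,mm=trk(q,np.array([r*np.cos(a),r*np.sin(a),z]),down(ps),18);S.append(q.round(2))
        mm=margin(q) if k==0 else mm
        if mm<.02: return -1,S
        m=min(m,mm)
    ph=p1
    L=[(75,p1)]
    while ph>-158: ph=max(ph-50,-158);L.append((75,ph))
    L+=[(32,-158),(32,-118),(32,-78),(32,-38),(32,0)]
    for hh,ph in L:
        q,mm=trk(q,A+hh*O,h.tool(ph),18 if len(S)==len(W) else 6);S.append(q.round(2));m=min(m,mm)
        if m<-.03: return -.5+.02*len(S),S
    return m,S
if __name__=="__main__":
  while time.time()-t<180:
    n=rng.integers(1,4)
    W=[(rng.uniform(-80,10),rng.uniform(560,740),rng.uniform(320,470),rng.uniform(-160,130)) for _ in range(n)]
    p1=rng.uniform(-158,60)
    m,S=run(W,p1)
    if m>best: best=m;print(round(m,3),np.round(W,0).tolist(),round(p1),[s.tolist() for s in S],flush=True)
E
export OFF=1 OMP_NUM_THREADS=1; for i in 1 2 3 4; do python3 plan3.py $i > o$i 2>&1 & done; wait; for i in 1 2 3 4; do tail -n 1 o$i  ; echo; done
```

```text
[-0.05 -0.    0.   -0.19  0.14  0.48 -0.04]
-0.36 [[-76.0, 615.0, 420.0, -129.0], [-11.0, 647.0, 463.0, 33.0], [-32.0, 721.0, 403.0, -75.0]] -28 [[1.87, 0.45, -0.86, 1.35, 0.34, 1.5, -1.22], [0.81, 0.71, -1.4, 1.15, 0.72, 1.78, 0.22], [0.99, 0.69, -0.95, 1.05, 0.54, 1.63, -1.1], [1.21, 0.6, -1.44, 2.3, 1.48, 0.48, -0.02], [1.19, 0.5, -1.34, 2.3, 1.41, 0.35, -0.83], [1.12, 0.38, -1.18, 2.31, 1.23, 0.2, -1.54], [1.07, 0.33, -1.09, 2.32, 1.05, 0.19, -1.9]]

-0.36 [[-66.0, 740.0, 449.0, 81.0], [-27.0, 693.0, 399.0, 96.0], [-4.0, 593.0, 385.0, 20.0]] 30 [[1.57, 0.88, -1.42, 0.85, 0.94, 1.92, 2.07], [1.06, 0.83, -1.42, 1.15, 0.84, 1.75, 1.58], [0.79, 0.52, -1.16, 1.48, 0.47, 1.46, -0.03], [1.21, 0.66, -1.49, 2.3, 1.51, 0.56, 0.98], [1.2, 0.59, -1.42, 2.3, 1.47, 0.46, 0.14], [1.18, 0.48, -1.31, 2.3, 1.38, 0.32, -0.67], [1.1, 0.35, -1.14, 2.31, 1.17, 0.19, -1.35]]

-0.38 [[-73.0, 663.0, 436.0, 2.0], [-27.0, 652.0, 333.0, -83.0], [-19.0, 737.0, 448.0, -28.0]] 47 [[1.72, 0.53, -0.8, 1.18, 0.37, 1.58, 1.02], [0.83, 0.48, -0.55, 1.42, 0.25, 1.32, -1.19], [0.63, 0.67, -0.74, 0.88, 0.44, 1.72, -0.42], [1.19, 0.5, -1.34, 2.31, 1.42, 0.35, 1.34], [1.12, 0.38, -1.18, 2.31, 1.23, 0.2, 0.64], [1.04, 0.3, -1.05, 2.32, 0.92, 0.19, 0.06]]

-0.36 [[-73.0, 731.0, 416.0, -27.0], [-24.0, 649.0, 342.0, -22.0], [-28.0, 667.0, 344.0, -31.0]] 43 [[1.67, 0.69, -0.9, 0.99, 0.53, 1.66, 0.47], [0.99, 0.57, -0.95, 1.41, 0.46, 1.4, -0.34], [1.01, 0.59, -0.9, 1.35, 0.46, 1.42, -0.42], [1.21, 0.62, -1.45, 2.3, 1.5, 0.5, 1.2], [1.19, 0.53, -1.37, 2.3, 1.43, 0.39, 0.38], [1.14, 0.4, -1.22, 2.31, 1.28, 0.23, -0.36], [1.06, 0.31, -1.07, 2.32, 0.99, 0.19, -0.96]]
```

Open jaws (85 mm) clear the 44 mm bar at any angle. So I can go down over the knob first and spin there, where the spin barely changes the other joints. I'll search again on that basis.

```bash
python3 - <<'E'
s=open("plan3.py").read()
s=s.replace("L=[(75,p1)]","L=[(80,p1),(36,p1)]").replace("L.append((75,ph))","L.append((36,ph))").replace("L+=[(32,-158),","L+=[").replace("<180","<120")
s=s.replace("(32,","(36,")
open("plan3.py","w").write(s)
E
export OFF=1 OMP_NUM_THREADS=1; for i in 1 2 3 4; do python3 plan3.py $i > o$i 2>&1 & done; wait; for i in 1 2 3 4; do tail -n 1 o$i  ; echo; done
```

```text
0.103 [[-73.0, 646.0, 327.0, -68.0], [1.0, 622.0, 370.0, -72.0]] -34 [[1.8, 0.54, -0.84, 1.45, 0.4, 1.34, -0.24], [0.57, 0.5, -0.94, 1.43, 0.4, 1.41, -1.63], [1.22, 0.54, -1.41, 2.31, 1.43, 0.42, -0.08], [1.06, 0.6, -1.25, 2.28, 1.63, 0.41, -0.26], [1.06, 0.6, -1.25, 2.28, 1.63, 0.41, -1.13], [1.06, 0.6, -1.25, 2.28, 1.63, 0.41, -2.0], [1.06, 0.6, -1.25, 2.28, 1.63, 0.41, -2.42], [1.06, 0.6, -1.25, 2.28, 1.63, 0.41, -1.73], [1.06, 0.6, -1.25, 2.28, 1.63, 0.41, -1.03], [1.06, 0.59, -1.24, 2.28, 1.63, 0.41, -0.33], [1.06, 0.59, -1.24, 2.28, 1.63, 0.41, 0.33]]

0.012 [[-66.0, 740.0, 449.0, 81.0], [-27.0, 693.0, 399.0, 96.0], [-4.0, 593.0, 385.0, 20.0]] 30 [[1.57, 0.88, -1.42, 0.85, 0.94, 1.92, 2.07], [1.06, 0.83, -1.42, 1.15, 0.84, 1.75, 1.58], [0.79, 0.52, -1.16, 1.48, 0.47, 1.46, -0.03], [1.22, 0.66, -1.51, 2.3, 1.49, 0.57, 0.99], [1.09, 0.71, -1.37, 2.28, 1.66, 0.56, 0.86], [1.09, 0.73, -1.38, 2.28, 1.66, 0.58, -0.01], [1.1, 0.74, -1.4, 2.28, 1.66, 0.6, -0.88], [1.1, 0.76, -1.41, 2.28, 1.66, 0.62, -1.75], [1.1, 0.77, -1.42, 2.28, 1.67, 0.63, -2.42], [1.1, 0.76, -1.41, 2.28, 1.66, 0.6
[... 621 characters left out ...]
03], [1.02, 0.52, -1.15, 2.28, 1.62, 0.31, -0.33], [1.02, 0.53, -1.16, 2.28, 1.62, 0.32, 0.33]]

0.004 [[-73.0, 647.0, 388.0, -31.0], [-17.0, 721.0, 447.0, 90.0]] 25 [[1.76, 0.51, -0.83, 1.33, 0.37, 1.46, 0.41], [0.74, 0.77, -1.2, 0.94, 0.73, 1.8, 1.43], [1.22, 0.5, -1.37, 2.31, 1.34, 0.35, 1.03], [1.02, 0.52, -1.15, 2.28, 1.62, 0.31, 0.77], [1.01, 0.51, -1.13, 2.28, 1.61, 0.29, -0.1], [1.0, 0.49, -1.1, 2.28, 1.6, 0.27, -0.97], [0.98, 0.47, -1.07, 2.29, 1.6, 0.24, -1.84], [0.97, 0.46, -1.04, 2.29, 1.59, 0.22, -2.41], [0.98, 0.48, -1.07, 2.29, 1.6, 0.25, -1.72], [0.99, 0.49, -1.1, 2.28, 1.61, 0.27, -1.02], [1.0, 0.5, -1.12, 2.28, 1.61, 0.28, -0.33], [1.01, 0.51, -1.13, 2.28, 1.61, 0.3, 0.34]]
```

```bash
python3 - <<'E'
s=open("nxt.py").read()
i=s.index("def way()");s=s[:i]+'''def cyl(a,r,z,ps): a=np.radians(a);return np.array([r*np.cos(a),r*np.sin(a),z]),down(ps)
W1=cyl(-73,646,327,-68);W2=cyl(1,622,370,-72)
def at(hh,ph,lx=0,ly=0): A,R=frame();return A+R@[lx,ly,hh],tool(ph)
def tgt(a): return W1 if a[0]=="1" else W2 if a[0]=="2" else at(*map(float,a))
if __name__=="__main__": to(*tgt(sys.argv[1:]))
'''
open("nxt.py","w").write(s)
t=open("sim.py").read();i=t.index("PLAN");t=t[:i]+'''PLAN=[W1,W2,at(80,-34),at(36,-34)]+[at(36,a) for a in(-80,-158,-80,0)]
if __name__=="__main__": seq(PLAN[int(sys.argv[1]):])
'''
open("sim.py","w").write(t)
E
python3 nxt.py 1; python3 sim.py 0
```

```text
t 2.18 tcp [480.  27. 453.] loc [ 92.4  49.5 329.5] phi -120.6 j [ 1.75 -0.31 -1.54  1.68 -0.32  1.44 -0.17] F [ 1.1  0.9 -1. ] Tz -0.05 open 1.000
delta [-709.7  -12.1  112.7] [ 0.032 -0.033  0.773] rows 17.5 | 5-row step [-202.4   -3.5   32.1] [ 0.009 -0.009  0.22 ]
  sim [ 1.8   0.54 -0.85  1.45  0.41  1.34 -0.26] err 2 m 0.68
  sim [ 0.57  0.5  -0.95  1.43  0.4   1.41 -1.64] err 2 m 0.59
  sim [ 1.22  0.55 -1.42  2.3   1.44  0.43 -0.09] err 1 m 0.12
  sim [ 1.06  0.61 -1.26  2.28  1.64  0.43 -0.26] err 0 m 0.14
  sim [ 1.07  0.61 -1.26  2.28  1.64  0.43 -1.06] err 0 m 0.14
  sim [ 1.07  0.61 -1.27  2.28  1.64  0.43 -2.42] err 0 m 0.14
  sim [ 1.06  0.61 -1.26  2.28  1.64  0.43 -1.06] err 0 m 0.14
  sim [ 1.06  0.61 -1.26  2.28  1.64  0.42  0.33] err 0 m 0.14
```

Emit:
move_arm(
  deltas=[
    [[-40, -0.7, 6], [0.002, -0.002, 0.044]],
    [[-80, -1.4, 13], [0.004, -0.004, 0.088]],
    [[-121, -2, 19], [0.006, -0.006, 0.132]],
    [[-162, -2.8, 26], [0.008, -0.008, 0.176]],
    [[-203, -3.5, 32], [0.009, -0.009, 0.22]],
  ],
)

```text
t: 2.6
tcp_pos: [395.4, -158.4, 416.3]
tool_rot: [0.892, 0.451, 0.013, 0.009]
wrist_force: [0.6, -1.2, 0.2]
opening: 1.002
```

```bash
python3 nxt.py 1
```

```text
t 2.60 tcp [ 395. -158.  416.] loc [ -27.  -115.2  368.5] phi -132.7 j [ 1.74 -0.2  -1.21  1.84 -0.21  1.35 -0.06] F [ 0.4 -1.3 -0. ] Tz 0.03 open 1.002
delta [-493.7  103.8   84.4] [ 0.022 -0.023  0.552] rows 12.5 | 5-row step [-197.9   41.6   33.8] [ 0.009 -0.009  0.221]
```

Emit:
move_arm(
  deltas=[
    [[-40, 8, 7], [0.002, -0.002, 0.044]],
    [[-79, 17, 14], [0.004, -0.004, 0.088]],
    [[-119, 25, 20], [0.006, -0.006, 0.132]],
    [[-158, 33, 27], [0.008, -0.008, 0.176]],
    [[-198, 42, 34], [0.009, -0.009, 0.22]],
  ],
)

```text
t: 3.02
tcp_pos: [311.7, -344.2, 379.7]
tool_rot: [0.937, 0.349, 0.007, 0.005]
wrist_force: [0.8, 0.0, 1.0]
opening: 1.0
```

```bash
python3 nxt.py 1
```

```text
t 3.02 tcp [ 312. -344.  380.] loc [-145.9 -280.4  407. ] phi -145.8 j [ 1.89  0.09 -1.15  1.82  0.08  1.27 -0.14] F [ 1.2 -0.2  0.3] Tz -0.02 open 1.000
delta [-272.4  125.7   51.8] [ 0.013 -0.013  0.329] rows 7.4 | 5-row step [-183.4   84.6   34.9] [ 0.009 -0.008  0.222]
```

Emit:
move_arm(
  deltas=[
    [[-37, 17, 7], [0.002, -0.002, 0.044]],
    [[-73, 34, 14], [0.004, -0.004, 0.088]],
    [[-110, 51, 21], [0.006, -0.006, 0.132]],
    [[-147, 68, 28], [0.008, -0.008, 0.176]],
    [[-183, 85, 35], [0.009, -0.009, 0.22]],
  ],
)

```text
t: 3.43
tcp_pos: [228.0, -530.0, 342.8]
tool_rot: [0.97, 0.243, 0.002, 0.001]
wrist_force: [0.2, -0.3, 0.4]
opening: 0.996
```

```bash
python3 nxt.py 1; python3 nxt.py 2;python3 sim.py 0; python3 sim.py 1
```

```text
t 3.43 tcp [ 228. -530.  343.] loc [-264.8 -445.6  445.2] phi -160.1 j [ 1.85  0.41 -0.96  1.62  0.34  1.29 -0.25] F [ 0.3 -0.4  0.3] Tz 0.01 open 0.996
delta [-75.9  58.9  15.7] [ 0.002 -0.003  0.107] rows 2.4 | 5-row step [-75.9  58.9  15.7] [ 0.002 -0.003  0.107]
t 3.43 tcp [ 228. -530.  343.] loc [-264.8 -445.6  445.2] phi -160.1 j [ 1.85  0.41 -0.96  1.62  0.34  1.29 -0.25] F [ 0.3 -0.4  0.3] Tz 0.01 open 0.996
delta [ 602.4 -291.4  -26.1] [ 0.002 -0.003  0.177] rows 16.3 | 5-row step [184.4 -89.2  -8. ] [ 0.001 -0.001  0.054]
  sim [ 1.81  0.55 -0.87  1.44  0.42  1.35 -0.27] err 0 m 0.67
  sim [ 0.57  0.5  -0.95  1.43  0.41  1.42 -1.64] err 2 m 0.59
  sim [ 1.22  0.56 -1.43  2.3   1.44  0.44 -0.09] err 1 m 0.11
  sim [ 1.07  0.62 -1.27  2.28  1.64  0.44 -0.26] err 0 m 0.14
  sim [ 1.07  0.62 -1.28  2.28  1.64  0.44 -1.06] err 0 m 0.14
  sim [ 1.07  0.63 -1.28  2.28  1.64  0.45 -2.42] err 0 m 0.14
  sim [ 1.07  0.62 -1.28  2.28  1.64  0.44 -1.06] err 0 m 0.14
  sim [ 1.07  0.62 -1.27  2.28  1.64  0.44  0.33] err 0 m 0.14
  sim [ 0.58  0.51 -0.96  1.43  0.41  1.42 -1.64] err 1 m 0.58
  sim [ 1.22  0.57 -1.44  2.3   1.45  0.45 -0.1 ] err 1 m 0.10
  sim [ 1.07  0.63 -1.29  2.28  1.64  0.46 -0.26] err 0 m 0.14
  sim [ 1.07  0.63 -1.29  2.28  1.64  0.46 -1.06] err 0 m 0.14
  sim [ 1.08  0.64 -1.3   2.28  1.64  0.47 -2.42] err 0 m 0.14
  sim [ 1.07  0.63 -1.29  2.28  1.64  0.46 -1.06] err 0 m 0.14
  sim [ 1.07  0.63 -1.28  2.28  1.64  0.45  0.33] err 0 m 0.14
```

Emit:
move_arm(
  deltas=[
    [[37, -18, -2], [0, 0, 0.011]],
    [[74, -36, -3], [0, 0, 0.022]],
    [[110, -54, -5], [0, 0, 0.032]],
    [[147, -71, -6], [0, 0, 0.043]],
    [[184, -89, -8], [0, 0, 0.054]],
  ],
)

```text
t: 3.85
tcp_pos: [348.8, -363.2, 350.6]
tool_rot: [0.976, 0.216, 0.002, 0.0]
wrist_force: [-0.0, -0.2, -0.3]
opening: 1.002
```

Emit:
move_arm(
  deltas=[
    [[36, -20, -2], [0, 0, 0.011]],
    [[72, -40, -3], [0, 0, 0.022]],
    [[108, -59, -5], [0, 0, 0.032]],
    [[143, -79, -6], [0, 0, 0.043]],
    [[179, -99, -8], [0, 0, 0.054]],
  ],
)

```text
t: 4.27
tcp_pos: [469.6, -196.4, 358.9]
tool_rot: [0.982, 0.189, 0.001, 0.001]
wrist_force: [1.4, -0.2, -0.8]
opening: 0.999
```

```bash
python3 nxt.py 2; python3 sim.py 1|head -3
```

```text
t 4.27 tcp [ 470. -196.  359.] loc [  -6.7 -167.3  284.1] phi -167.7 j [ 1.29  0.27 -1.12  1.75  0.25  1.28 -1.08] F [ 0.7 -0.5 -1.4] Tz 0.03 open 0.999
delta [ 218.3 -135.9  -10.8] [ 0.002 -0.003  0.066] rows 6.3 | 5-row step [ 173.9 -108.2   -8.6] [ 0.001 -0.002  0.053]
  sim [ 0.59  0.51 -0.99  1.43  0.43  1.42 -1.65] err 0 m 0.55
  sim [ 1.22  0.61 -1.47  2.3   1.47  0.5  -0.12] err 1 m 0.07
  sim [ 1.08  0.67 -1.32  2.28  1.65  0.5  -0.26] err 0 m 0.14
```

Emit:
move_arm(
  deltas=[
    [[35, -22, -2], [0, 0, 0.011]],
    [[70, -43, -3], [0, 0, 0.022]],
    [[104, -65, -5], [0, 0, 0.032]],
    [[139, -86, -7], [0, 0, 0.043]],
    [[174, -108, -9], [0, 0, 0.054]],
  ],
)

```text
t: 4.68
tcp_pos: [591.8, -30.3, 367.5]
tool_rot: [0.987, 0.162, 0.001, 0.001]
wrist_force: [0.3, -0.7, 1.6]
opening: 0.999
```

Emit:
move_arm(
  deltas=[
    [[22, -14, -1], [0, 0, 0.01]],
    [[43, -30, -2], [0, 0, 0.013]],
    [[43, -30, -2], [0, 0, 0.013]],
    [[43, -30, -2], [0, 0, 0.013]],
  ],
)

```text
t: 5.02
tcp_pos: [622.9, 14.3, 368.9]
tool_rot: [0.988, 0.157, 0.0, -0.0]
wrist_force: [-0.2, -0.8, 0.3]
opening: 1.001
```

```bash
python3 nxt.py 2; python3 sim.py 1; python3 nxt.py 80 -34
python3 - <<'E'
from h import *
i=manip.camera_info("wrist");p,d=manip.capture("wrist");cv2.imwrite("pics/wr1.png",p);np.savez("wr1.npz",p=p,d=d,M=i["cam_to_world"])
print(i);A,R=frame();print("axis px",proj(i,A),"win",proj(i,A+R[:,0]*50))
E
```

```text
t 5.02 tcp [623.  14. 369.] loc [156.7   8.2 181.9] phi -172.1 j [ 0.63  0.52 -1.03  1.46  0.44  1.41 -1.66] F [-0.1 -0.8  0.4] Tz 0.03 open 1.001
delta [-2.   2.9 -1.1] [ 0.    -0.001  0.002] rows 0.1 | 5-row step [-2.   2.9 -1.1] [ 0.    -0.001  0.002]
  sim [ 0.61  0.53 -1.02  1.43  0.45  1.43 -1.67] err 0 m 0.52
  sim [ 1.22  0.66 -1.51  2.3   1.5   0.56 -0.13] err 1 m 0.03
  sim [ 1.09  0.71 -1.37  2.28  1.66  0.56 -0.26] err 0 m 0.14
  sim [ 1.09  0.73 -1.38  2.28  1.66  0.58 -1.06] err 0 m 0.14
  sim [ 1.1   0.75 -1.4   2.28  1.66  0.61 -2.42] err 0 m 0.14
  sim [ 1.09  0.73 -1.38  2.28  1.66  0.58 -1.06] err 0 m 0.14
  sim [ 1.09  0.7  -1.36  2.28  1.65  0.55  0.34] err 0 m 0.14
t 5.02 tcp [623.  14. 369.] loc [156.7   8.2 181.9] phi -172.1 j [ 0.63  0.52 -1.03  1.46  0.44  1.41 -1.66] F [-0.1 -0.8  0.4] Tz 0.03 open 1.001
delta [-70.5   0.2 173.3] [-0.763  0.187 -2.34 ] rows 19.9 | 5-row step [-17.7   0.1  43.5] [-0.192  0.047 -0.588]
{'fov_y': 67.64215232114226, 'cx': 256.6356101712529, 'cy': 192.801230528097, 'cam_to_world': array([[ 3.10229742e-01,  9.00119284e-01,  3.05847644e-01,
         7.01807989e+02],
       [-9.50661127e-01,  2.94062321e-01,  9.88472243e-02,
         4.22845772e+01],
       [-9.63975299e-04, -3.21422815e-01,  9.46935291e-01,
         4.88914393e+02],
       [ 0.00000000e+00,  0.00000000e+00,  0.00000000e+00,
         1.00000000e+00]])}
axis px [[262.70739294 183.16446998]] win [[267.37007673 156.88776148]]
```

View pics/wr1.png

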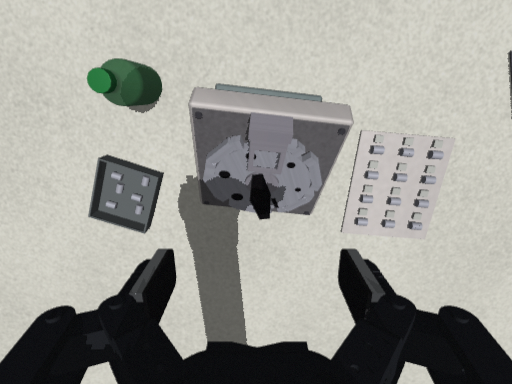

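The wrist view shows the axis at about (262.5,182), from the midpoints of the opposite holes (291,166)/(237,197) and (225,175)/(297,190). The prediction was (262.7,183.2), so the pose is confirmed. Next I'll choose the entry spin.

Run:
```python
from sim import *
for hh,ph in((80,-34),(65,-34),(65,-60),(65,-80),(65,-110),(80,-60)):
    print(hh,ph);seq([at(hh,ph),at(36,ph),at(36,(ph-158)/2),at(36,-158),at(36,0)])
```

```text
80 -34
  sim [ 1.22  0.66 -1.51  2.3   1.49  0.56 -0.13] err 1 m 0.03
  sim [ 1.09  0.71 -1.37  2.28  1.66  0.56 -0.26] err 0 m 0.14
  sim [ 1.09  0.73 -1.38  2.28  1.66  0.58 -1.34] err 0 m 0.14
  sim [ 1.1   0.74 -1.4   2.28  1.66  0.6  -2.42] err 0 m 0.14
  sim [ 1.09  0.7  -1.36  2.28  1.65  0.55  0.34] err 0 m 0.14
65 -34
  sim [ 1.17  0.66 -1.44  2.3   1.55  0.53 -0.18] err 1 m 0.10
  sim [ 1.09  0.7  -1.35  2.28  1.65  0.54 -0.26] err 0 m 0.14
  sim [ 1.09  0.71 -1.37  2.28  1.66  0.56 -1.34] err 0 m 0.14
  sim [ 1.09  0.73 -1.38  2.28  1.66  0.58 -2.42] err 0 m 0.14
  sim [ 1.09  0.69 -1.35  2.28  1.65  0.53  0.34] err 0 m 0.14
65 -60
  sim [ 1.16  0.54 -1.33  2.3   1.48  0.39 -0.59] err 1 m 0.12
  sim [ 1.05  0.59 -1.23  2.28  1.63  0.4  -0.71] err 0 m 0.14
  sim [ 1.05  0.58 -1.23  2.28  1.63  0.39 -1.57] err 0 m 0.14
  sim [ 1.05  0.58 -1.23  2.28  1.63  0.39 -2.42] err 0 m 0.14
  sim [ 1.05  0.59 -1.23  2.28  1.63  0.4   0.33] err 0 m 0.14
65 -80
  sim [ 1.12  0.45 -1.22  2.3   1.39  0.27 -0.86] err 2 m 0.08
  sim [ 0.99  0.48 -1.08  2.28  1.6   0.25 -1.06] err 0 m 0.06
  sim [ 0.97  0.46 -1.05  2.29  1.59  0.23 -1.73] err 0 m 0.04
  sim [ 0.95  0.44 -1.02  2.29  1.59  0.2  -2.41] err 0 m 0.01
  sim [ 1.01  0.5  -1.12  2.28  1.61  0.29  0.34] err 0 m 0.10
65 -110
  sim [ 1.03  0.35 -1.06  2.31  1.18  0.19 -1.19] err 17 m 0.00
  sim [ 0.91  0.41 -0.95  2.29  1.56  0.19 -1.55] err 12 m 0.00
  sim [ 0.93  0.42 -0.98  2.29  1.57  0.19 -1.98] err 5 m 0.00
  sim [ 0.93  0.43 -0.99  2.29  1.58  0.19 -2.4 ] err 3 m 0.00
  sim [ 0.99  0.48 -1.08  2.29  1.6   0.25  0.34] err 0 m 0.06
80 -60
  sim [ 1.22  0.54 -1.41  2.3   1.42  0.41 -0.53] err 1 m 0.12
  sim [ 1.06  0.59 -1.24  2.28  1.63  0.4  -0.71] err 0 m 0.14
  sim [ 1.06  0.59 -1.24  2.28  1.63  0.4  -1.57] err 0 m 0.14
  sim [ 1.06  0.59 -1.24  2.28  1.63  0.4  -2.42] err 0 m 0.14
  sim [ 1.06  0.59 -1.24  2.28  1.63  0.4   0.33] err 0 m 0.14
```

Entry at h=80, phi −55 gives good margins throughout.

```bash
python3 nxt.py 80 -55
```

```text
t 5.07 tcp [623.  12. 369.] loc [156.2   6.2 182.2] phi -172.3 j [ 0.64  0.52 -1.03  1.46  0.44  1.41 -1.66] F [-0.8  0.1  0.4] Tz 0.04 open 0.999
delta [-69.6  -1.7 173.3] [-0.666  0.303 -1.995] rows 17.1 | 5-row step [-20.3  -0.5  50.6] [-0.194  0.088 -0.582]
```

Emit:
move_arm(
  deltas=[
    [[-4, 0, 10], [-0.038, 0.018, -0.116]],
    [[-8, 0, 20], [-0.076, 0.036, -0.232]],
    [[-12, 0, 30], [-0.116, 0.053, -0.349]],
    [[-16, 0, 40], [-0.155, 0.07, -0.465]],
    [[-20, 0, 50], [-0.194, 0.088, -0.582]],
  ],
)

```text
t: 5.48
tcp_pos: [602.9, 3.7, 318.3]
tool_rot: [0.895, 0.433, 0.057, 0.09]
wrist_force: [0.5, -1.6, 0.2]
opening: 1.0
```

```bash
python3 nxt.py 80 -55
```

```text
t 5.48 tcp [603.   4. 318.] loc [109.9   1.9 152.9] phi -134.8 j [ 0.76  0.44 -1.15  1.74  0.63  1.14 -1.24] F [ 0.3 -1.7  0.1] Tz -0.05 open 1.000
delta [-41.1 -54.6 112.8] [-0.471  0.216 -1.409] rows 12.1 | 5-row step [-17.  -22.5  46.6] [-0.195  0.089 -0.582]
```

Emit:
move_arm(
  deltas=[
    [[-3, -5, 9], [-0.038, 0.018, -0.116]],
    [[-7, -9, 19], [-0.076, 0.036, -0.232]],
    [[-10, -13, 28], [-0.116, 0.053, -0.349]],
    [[-14, -18, 37], [-0.155, 0.07, -0.465]],
    [[-17, -22, 47], [-0.194, 0.088, -0.582]],
  ],
)

```text
t: 5.9
tcp_pos: [582.9, -3.7, 266.8]
tool_rot: [0.716, 0.668, 0.108, 0.17]
wrist_force: [0.8, -1.2, 0.3]
opening: 0.996
```

```bash
python3 nxt.py 80 -55
```

```text
t 5.90 tcp [583.  -4. 267.] loc [ 63.1  -1.3 122.8] phi -101.2 j [ 0.96  0.39 -1.29  2.02  0.84  0.8  -0.85] F [ 0.7 -1.3 -0. ] Tz -0.04 open 0.996
delta [ -1.2 -52.2  55.6] [-0.278  0.13  -0.822] rows 7.1 | 5-row step [ -0.9 -36.9  39.3] [-0.196  0.092 -0.581]
```

Emit:
move_arm(
  deltas=[
    [[0, -7, 8], [-0.038, 0.018, -0.116]],
    [[0, -15, 16], [-0.076, 0.036, -0.232]],
    [[-1, -22, 24], [-0.116, 0.053, -0.349]],
    [[-1, -29, 31], [-0.155, 0.07, -0.465]],
    [[-1, -37, 39], [-0.194, 0.09, -0.582]],
  ],
)

```text
t: 6.32
tcp_pos: [562.4, -9.1, 216.0]
tool_rot: [0.468, 0.84, 0.149, 0.233]
wrist_force: [0.0, -0.2, -0.2]
opening: 0.998
```

```bash
python3 nxt.py 80 -55
python3 - <<'E'
from sim import *
seq([at(80,-55),at(36,-55),at(36,-158),at(36,0)])
E
```

```text
t 6.32 tcp [562.  -9. 216.] loc [16.7 -2.5 93.3] phi -68.4 j [ 1.15  0.42 -1.34  2.24  1.16  0.44 -0.49] F [-0.1 -0.3 -0.2] Tz -0.03 open 0.998
delta [  9.1 -13.5  14. ] [-0.085  0.041 -0.235] rows 2.0 | 5-row step [  9.1 -13.5  14. ] [-0.085  0.041 -0.235]
  sim [ 1.2   0.47 -1.33  2.31  1.35  0.32 -0.38] err 0 m 0.11
  sim [ 1.01  0.51 -1.12  2.28  1.61  0.29 -0.62] err 0 m 0.10
  sim [ 0.98  0.47 -1.06  2.29  1.6   0.24 -2.41] err 0 m 0.05
  sim [ 1.02  0.52 -1.14  2.28  1.62  0.31  0.33] err 0 m 0.12
```

```bash
python3 - <<'E'
from sim import *
seq([at(80,-20),at(36,-20),at(36,-158),at(36,0)])
E
python3 nxt.py 80 -20
```

```text
sim [ 1.22  0.57 -1.43  2.3   1.44  0.45  0.16] err 0 m 0.11
  sim [ 1.07  0.62 -1.27  2.28  1.64  0.44 -0.02] err 0 m 0.14
  sim [ 1.07  0.63 -1.29  2.28  1.64  0.46 -2.42] err 0 m 0.14
  sim [ 1.07  0.62 -1.27  2.28  1.64  0.44  0.33] err 0 m 0.14
t 6.32 tcp [562.  -9. 216.] loc [16.7 -2.5 93.3] phi -68.4 j [ 1.15  0.42 -1.34  2.24  1.16  0.44 -0.49] F [-0.1 -0.3 -0.2] Tz -0.03 open 0.998
delta [  9.1 -13.5  14. ] [-0.096  0.013 -0.846] rows 6.9 | 5-row step [ 6.6 -9.8 10.2] [-0.07   0.01  -0.616]
```

Emit:
move_arm(
  deltas=[
    [[2, -3, 3], [-0.02, 0.003, -0.12]],
    [[4, -5, 5], [-0.04, 0.005, -0.24]],
    [[6, -8, 8], [-0.06, 0.008, -0.36]],
    [[7, -11, 11], [-0.07, 0.01, -0.48]],
    [[9, -13, 13], [-0.085, 0.012, -0.6]],
  ],
)

```text
t: 6.73
tcp_pos: [554.9, -10.7, 195.9]
tool_rot: [0.187, 0.935, 0.108, 0.281]
wrist_force: [-0.1, 0.1, 0.3]
opening: 1.001
```

```bash
python3 nxt.py 80 -20
```

```text
t 6.73 tcp [555. -11. 196.] loc [-1.2 -2.6 81.2] phi -33.9 j [ 1.2   0.5  -1.34  2.3   1.41  0.36 -0.05] F [0.1 0.1 0.3] Tz -0.07 open 1.001
delta [0.5 2.8 1.2] [-0.016  0.009 -0.242] rows 2.0 | 5-row step [0.5 2.8 1.2] [-0.016  0.009 -0.242]
```

Emit:
move_arm(
  deltas=[
    [[0, 1, 0], [-0.008, 0.004, -0.12]],
    [[0.5, 3, 1], [-0.016, 0.009, -0.242]],
    [[0.5, 3, 1], [-0.016, 0.009, -0.242]],
    [[0.5, 3, 1], [-0.016, 0.009, -0.242]],
  ],
)

```text
t: 7.07
tcp_pos: [555.6, -9.6, 195.4]
tool_rot: [0.073, 0.951, 0.082, 0.289]
wrist_force: [0.1, 0.5, 0.3]
opening: 1.002
```

```bash
python3 nxt.py 36 -20;  python3 - <<'E'
from sim import *
seq([at(36,-20),at(36,-158),at(36,0)])
i=manip.camera_info("wrist");p,d=manip.capture("wrist");cv2.imwrite("pics/wr2.png",p);np.savez("wr2.npz",p=p,d=d)
A,R=frame();print("axis face@-5",proj(i,A-5*R[:,2]),"knob top",proj(i,A+39*R[:,2]),"win",proj(i,A+50*R[:,0]+6*R[:,2]))
E
```

```text
t 7.07 tcp [556. -10. 195.] loc [-0.8 -1.6 80.4] phi -20.3 j [ 1.23  0.54 -1.37  2.3   1.4   0.38  0.21] F [0.3 0.5 0.1] Tz -0.01 open 1.002
delta [-0.1  1.9 44.4] [-0.002  0.    -0.006] rows 1.1 | 5-row step [-0.1  1.9 44.4] [-0.002  0.    -0.006]
  sim [ 1.05  0.57 -1.21  2.28  1.63  0.37 -0.02] err 0 m 0.14
  sim [ 1.04  0.56 -1.19  2.28  1.62  0.36 -2.42] err 0 m 0.14
  sim [ 1.05  0.57 -1.21  2.28  1.63  0.37  0.33] err 0 m 0.14
axis face@-5 [[256.39957318 210.11120523]] knob top [[256.22075188 236.68787307]] win [[278.50485745 270.65286018]]
```

View pics/wr2.png

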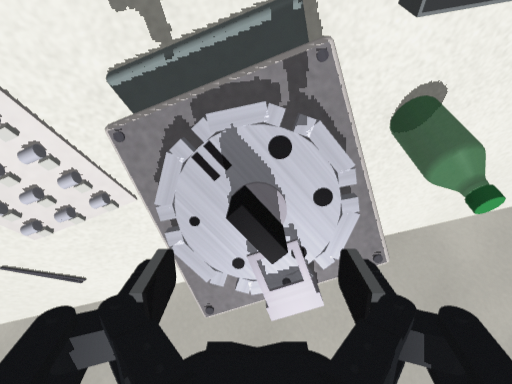

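The close wrist view shows the slots at (210,161), holes at (280,147), (323,197), (195,221) and (238,264), and corner screws at (119,134), (322,55), (378,257) and (210,309). I'll refine the axis and angle from contours of these.

```bash
cat > refine.py <<'E'
from h import *
from scipy.optimize import least_squares
i=manip.camera_info("wrist");z=np.load("wr2.npz");g=cv2.cvtColor(z["p"],cv2.COLOR_BGR2GRAY)
m=(g<60).astype(np.uint8);n,lab,st,ce=cv2.connectedComponentsWithStats(m)
pk=lambda uv:ce[lab[uv[1],uv[0]]] if lab[uv[1],uv[0]] and st[lab[uv[1],uv[0]],4]<900 else np.array(uv,float)
holes=np.array([pk(u) for u in [(280,147),(323,197),(195,221),(238,264)]]);slots=np.array([pk(u) for u in[(204,167),(217,155)]])
scr=np.array([(119,134),(322,55),(378,257),(210,309)],float)
print(holes.round(1).tolist(),slots.round(1).tolist())
A,R=frame();L=lambda uv,off:(ray_plane(i,uv,A+off*R[:,2],R[:,2])-A)@R
best=None
for off in (-5,):
    h_=L(holes,off);s_=L(slots,off);pts=np.vstack([h_,s_.mean(0)])[:,:2];k=np.radians([0,0,0,0,0])
    nom=np.array([-300+0,0,0,0,0.])
    a0=np.degrees(np.arctan2(pts[:,1],pts[:,0]));print(a0.round(1),np.hypot(*pts.T).round(1),"slots angle",a0[4])
    idx=np.round((a0-a0[4])/60)*60
    f=lambda v:(pts-np.c_[v[0]+50*np.cos(np.radians(v[2]+idx)),v[1]+50*np.sin(np.radians(v[2]+idx))]).ravel()
    r=least_squares(f,[0,0,a0[4]]);print("off",off,"centre,phi",r.x.round(2),"res",r.fun.round(1))
S=L(scr,-12);print("screws",S[:,:2].round(1).tolist(), "edge angles", [round(float(np.degrees(np.arctan2(*(S[b]-S[a])[[1,0]]))),1) for a,b in((0,1),(3,2),(0,3),(1,2))])
E
python3 refine.py
```

```text
[[279.7, 147.0], [322.5, 196.8], [194.1, 221.0], [238.0, 262.9]] [[205.4, 166.1], [217.6, 155.6]]
[ 140.2   81.7  -99.5  -37.7 -160.5] [51.6 51.7 49.1 49.3 50.2] slots angle -160.45191587157586
off -5 centre,phi [  -0.4     1.37 -158.83] res [-0.3  0.3  0.2  0.4 -0.  -0.4  0.4 -0.2 -0.3 -0.1]
screws [[-88.2, -73.9], [-87.0, 79.8], [78.6, 80.9], [78.8, -73.6]] edge angles [89.6, 90.1, 0.1, 0.4]
```

```bash
echo '{"x":600.4,"y":2.7,"yaw":11.75}' > p.json; python3 nxt.py 38 -20
```

```text
t 7.12 tcp [556.  -9. 196.] loc [-0.3 -2.6 80.2] phi -20.4 j [ 1.23  0.54 -1.37  2.3   1.4   0.38  0.21] F [-0.   0.3  0.2] Tz 0.02 open 1.000
delta [ 0.7  2.6 42.2] [-0.003  0.001 -0.007] rows 1.0 | 5-row step [ 0.7  2.6 42.2] [-0.003  0.001 -0.007]
```

Emit:
move_arm(
  deltas=[
    [[0.5, 2.6, 8], [-0.003, 0, -0.007]],
    [[0.7, 2.6, 18], [-0.003, 0, -0.007]],
    [[0.7, 2.6, 30], [-0.003, 0, -0.007]],
    [[0.7, 2.6, 42], [-0.003, 0, -0.007]],
    [[0.7, 2.6, 42], [-0.003, 0, -0.007]],
  ],
)

```text
t: 7.53
tcp_pos: [579.1, -2.2, 160.3]
tool_rot: [0.071, 0.951, 0.082, 0.289]
wrist_force: [-0.4, -0.1, -0.7]
opening: 1.0
```

Emit:
move_arm(
  deltas=[
    [[0, 0, 0], [0, 0, 0.12]],
    [[0, 0, 0], [0, 0, 0.24]],
    [[0, 0, 0], [0, 0, 0.36]],
    [[0, 0, 0], [0, 0, 0.48]],
    [[0, 0, 0], [0, 0, 0.6]],
  ],
)

```text
t: 7.95
tcp_pos: [578.7, -2.5, 160.8]
tool_rot: [0.352, 0.886, 0.165, 0.251]
wrist_force: [0.7, -0.5, 0.8]
opening: 0.996
```

```bash
python3 nxt.py 38 -158.8
```

```text
t 7.95 tcp [579.  -3. 161.] loc [-0.6 -0.7 38. ] phi -55.0 j [ 1.09  0.66 -1.28  2.27  1.64  0.45 -0.58] F [ 0.9 -0.6  0.3] Tz -0.01 open 0.996
delta [ 0.2  0.9 -0. ] [0.    0.002 1.811] rows 14.6 | 5-row step [ 0.1  0.3 -0. ] [0.    0.001 0.62 ]
```

No contact, and the joints match the model. I'll continue spinning (1.81 rad remaining).

Emit:
move_arm(
  deltas=[
    [[0.2, 0.9, 0], [0, 0, 0.12]],
    [[0.2, 0.9, 0], [0, 0, 0.24]],
    [[0.2, 0.9, 0], [0, 0, 0.36]],
    [[0.2, 0.9, 0], [0, 0, 0.48]],
    [[0.2, 0.9, 0], [0, 0, 0.6]],
  ],
)

```text
t: 8.37
tcp_pos: [578.7, -2.2, 161.6]
tool_rot: [0.601, 0.74, 0.232, 0.191]
wrist_force: [0.4, 0.2, 0.4]
opening: 1.002
```

Emit:
move_arm(
  deltas=[
    [[0, 0, 0], [0, 0, 0.12]],
    [[0, 0, 0], [0, 0, 0.24]],
    [[0, 0, 0], [0, 0, 0.36]],
    [[0, 0, 0], [0, 0, 0.48]],
    [[0, 0, 0], [0, 0, 0.6]],
  ],
)

```text
t: 8.78
tcp_pos: [578.4, -2.6, 162.1]
tool_rot: [0.795, 0.526, 0.278, 0.113]
wrist_force: [0.1, 0.9, -0.9]
opening: 1.002
```

Emit:
move_arm(
  deltas=[
    [[0, 0, 0], [0, 0, 0.12]],
    [[0, 0, 0], [0, 0, 0.24]],
    [[0, 0, 0], [0, 0, 0.36]],
    [[0, 0, 0], [0, 0, 0.48]],
    [[0, 0, 0], [0, 0, 0.55]],
  ],
)

```text
t: 9.2
tcp_pos: [578.0, -3.1, 162.4]
tool_rot: [0.91, 0.287, 0.298, 0.032]
wrist_force: [-0.0, 0.2, 0.1]
opening: 1.001
```

```bash
python3 nxt.py 33 -158.8
```

```text
t 9.20 tcp [578.  -3. 162.] loc [-0.3 -1.1 39.8] phi -156.7 j [ 1.16  0.79 -1.41  2.27  1.66  0.61 -2.32] F [0.1 0.2 0.1] Tz -0.01 open 1.001
delta [ 0.7 -1.   6.8] [0.004 0.003 0.037] rows 0.3 | 5-row step [ 0.7 -1.   6.8] [0.004 0.003 0.037]
```

Emit:
move_arm(
  deltas=[
    [[0.7, -1, 2], [0.004, 0.003, 0.037]],
    [[0.7, -1, 3.8], [0.004, 0.003, 0.037]],
    [[0.7, -1, 3.8], [0.004, 0.003, 0.037]],
  ],
)

```text
t: 9.45
tcp_pos: [580.0, -1.9, 159.6]
tool_rot: [0.915, 0.27, 0.3, 0.025]
wrist_force: [-0.4, 0.3, -0.1]
opening: 1.0
```

Emit:
move_arm(
  deltas=[
    [[0, 0, 0], [0, 0, 0]],
    [[0, 0, 0], [0, 0, 0]],
    [[0, 0, 0], [0, 0, 0]],
    [[0, 0, 0], [0, 0, 0]],
    [[0, 0, 0], [0, 0, 0]],
  ],
  fingers=0.3,
)

```text
t: 9.87
tcp_pos: [579.9, -1.9, 159.6]
tool_rot: [0.915, 0.27, 0.3, 0.025]
wrist_force: [0.2, 0.4, -0.5]
opening: 0.309
```

```bash
python3 nxt.py 36 -158.8
```

```text
t 9.87 tcp [580.  -2. 160.] loc [-0.2 -0.4 36.3] phi -158.8 j [ 1.15  0.81 -1.4   2.27  1.67  0.61 -2.36] F [-0.1  0.4 -0.5] Tz -0.04 open 0.309
delta [ 0.3 -0.3  0.3] [0. 0. 0.] rows 0.0 | 5-row step [ 0.3 -0.3  0.3] [0. 0. 0.]
```

Aligned with no contact at 30% open. Now close on the bar, then press.

Emit:
move_arm(
  deltas=[
    [[0, 0, 0], [0, 0, 0]],
    [[0, 0, 0], [0, 0, 0]],
    [[0, 0, 0], [0, 0, 0]],
    [[0, 0, 0], [0, 0, 0]],
    [[0, 0, 0], [0, 0, 0]],
  ],
  fingers=0,
  force=60,
)

```text
t: 10.28
tcp_pos: [580.6, -3.0, 159.8]
tool_rot: [0.915, 0.27, 0.3, 0.026]
wrist_force: [1.0, -5.0, 2.8]
opening: 0.151
```

Emit:
move_arm(
  deltas=[
    [[0, 0, 0.5], [0, 0, 0]],
    [[0, 0, 1.2], [0, 0, 0]],
    [[0, 0, 2.0], [0, 0, 0]],
    [[0, 0, 2.0], [0, 0, 0]],
  ],
)

```text
t: 10.62
tcp_pos: [581.6, -2.8, 158.2]
tool_rot: [0.915, 0.27, 0.3, 0.026]
wrist_force: [-4.1, -5.2, 6.6]
opening: 0.15
```

```bash
python3 nxt.py 34 0
```

```text
t 10.62 tcp [582.  -3. 158.] loc [ 0.2 -1.6 34.3] phi -158.8 j [ 1.15  0.81 -1.4   2.26  1.68  0.62 -2.36] F [-0.3 -4.2  8.3] Tz -0.01 open 0.150
delta [ 0.4 -1.5  0.3] [-0.     0.003 -2.772] rows 22.4 | 5-row step [ 0.1 -0.3  0.1] [-0.     0.001 -0.62 ]
```

Emit:
move_arm(
  deltas=[
    [[0, -1.2, 0.6], [0, 0, 0]],
    [[0, -1.2, 1.0], [0, 0, 0]],
    [[0, -1.2, 1.0], [0, 0, 0]],
  ],
)

```text
t: 10.87
tcp_pos: [582.1, -2.6, 157.5]
tool_rot: [0.915, 0.27, 0.3, 0.027]
wrist_force: [-2.4, -7.1, 7.0]
opening: 0.154
```

```bash
echo '{"x":600.6,"y":1.3,"yaw":11.75}' > p.json; python3 nxt.py 33.3 0
```

```text
t 10.87 tcp [582.  -3. 157.] loc [ 0.2 -0.  33.3] phi -158.8 j [ 1.14  0.81 -1.4   2.26  1.69  0.62 -2.37] F [ 0.9 -6.5  7.9] Tz -0.05 open 0.154
delta [-0.2 -0.1  0. ] [-0.     0.007 -2.772] rows 22.4 | 5-row step [-0. -0.  0.] [-0.     0.001 -0.62 ]
```

Emit:
move_arm(
  deltas=[
    [[0, 0.5, 0.4], [0, 0, 0]],
    [[0, 0.5, 0.4], [0, 0, -0.06]],
    [[0, 0.5, 0.4], [0, 0, -0.12]],
    [[0, 0.5, 0.4], [0, 0, -0.18]],
    [[0, 0.5, 0.4], [0, 0, -0.24]],
  ],
)

```text
t: 11.28
tcp_pos: [582.0, -2.4, 157.2]
tool_rot: [0.875, 0.379, 0.294, 0.063]
wrist_force: [-4.5, -4.3, 7.3]
opening: 0.151
```

```bash
python3 nxt.py 33.3 0
```

```text
t 11.28 tcp [582.  -2. 157.] loc [ 0.1  0.1 33.1] phi -144.9 j [ 1.13  0.79 -1.38  2.26  1.68  0.59 -2.13] F [-0.2 -3.3  9. ] Tz -0.10 open 0.151
delta [-0.1  0.  -0.2] [-1.000e-03  5.000e-03 -2.528e+00] rows 20.4 | 5-row step [-0.  0. -0.] [-0.     0.001 -0.62 ]
```

It turns with low torque (0.1 N m) while pressed, so I'll continue.

Emit:
move_arm(
  deltas=[
    [[0, 0, 0.3], [0, 0, -0.1]],
    [[0, 0, 0.3], [0, 0, -0.2]],
    [[0, 0, 0.3], [0, 0, -0.3]],
    [[0, 0, 0.3], [0, 0, -0.4]],
    [[0, 0, 0.3], [0, 0, -0.5]],
  ],
)

```text
t: 11.7
tcp_pos: [581.6, -2.2, 156.7]
tool_rot: [0.753, 0.586, 0.269, 0.134]
wrist_force: [-4.9, -4.2, 6.9]
opening: 0.152
```

```bash
python3 nxt.py 33.0 0
```

```text
t 11.70 tcp [582.  -2. 157.] loc [-0.5  0.5 33. ] phi -115.9 j [ 1.11  0.74 -1.33  2.27  1.68  0.54 -1.64] F [-0.7 -3.1  8.9] Tz -0.07 open 0.152
delta [-0.2  0.6 -0. ] [-2.000e-03  3.000e-03 -2.023e+00] rows 16.3 | 5-row step [-0.1  0.2 -0. ] [-0.001  0.001 -0.62 ]
```

Emit:
move_arm(
  deltas=[
    [[0, 0.3, 0.3], [0, 0, -0.1]],
    [[0, 0.5, 0.3], [0, 0, -0.2]],
    [[0, 0.5, 0.3], [0, 0, -0.3]],
    [[0, 0.5, 0.3], [0, 0, -0.4]],
    [[0, 0.5, 0.3], [0, 0, -0.5]],
  ],
)

```text
t: 12.12
tcp_pos: [581.3, -2.2, 156.2]
tool_rot: [0.583, 0.755, 0.227, 0.197]
wrist_force: [-5.2, -4.4, 5.3]
opening: 0.153
```

```bash
python3 nxt.py 33.0 0
```

```text
t 12.12 tcp [581.  -2. 156.] loc [-1.1  0.5 32.7] phi -87.0 j [ 1.09  0.69 -1.29  2.27  1.67  0.49 -1.15] F [-1.9 -3.2  7.8] Tz -0.03 open 0.153
delta [-0.6  1.  -0.3] [-4.000e-03  1.000e-03 -1.518e+00] rows 12.2 | 5-row step [-0.2  0.4 -0.1] [-0.002  0.001 -0.62 ]
```

Emit:
move_arm(
  deltas=[
    [[0, 0, 0.3], [0, 0, -0.1]],
    [[0, 0, 0.3], [0, 0, -0.2]],
    [[0, 0, 0.3], [0, 0, -0.3]],
    [[0, 0, 0.3], [0, 0, -0.4]],
    [[0, 0, 0.3], [0, 0, -0.5]],
  ],
)

```text
t: 12.53
tcp_pos: [580.9, -2.5, 155.7]
tool_rot: [0.376, 0.877, 0.17, 0.247]
wrist_force: [-4.1, -5.4, 7.1]
opening: 0.151
```

Emit:
move_arm(
  deltas=[
    [[0, 0, 0.3], [0, 0, -0.1]],
    [[0, 0, 0.3], [0, 0, -0.2]],
    [[0, 0, 0.3], [0, 0, -0.3]],
    [[0, 0, 0.3], [0, 0, -0.4]],
    [[0, 0, 0.3], [0, 0, -0.5]],
  ],
)

```text
t: 12.95
tcp_pos: [580.9, -3.0, 155.3]
tool_rot: [0.145, 0.943, 0.102, 0.281]
wrist_force: [-5.0, -4.8, 7.7]
opening: 0.153
```

```bash
python3 nxt.py 33.0 0
```

```text
t 12.95 tcp [581.  -3. 155.] loc [-2.  -0.2 32.4] phi -29.1 j [ 1.03  0.6  -1.19  2.27  1.66  0.39 -0.18] F [-0.5 -3.7  9.7] Tz -0.06 open 0.153
delta [-1.7  1.2 -0.7] [-0.006 -0.002 -0.508] rows 4.1 | 5-row step [-1.7  1.2 -0.7] [-0.006 -0.002 -0.508]
```

Emit:
move_arm(
  deltas=[
    [[0, 0, 0.2], [0, 0, -0.12]],
    [[0, 0, 0.2], [0, 0, -0.24]],
    [[0, 0, 0.2], [0, 0, -0.36]],
    [[0, 0, 0.2], [0, 0, -0.46]],
    [[0, 0, 0.2], [0, 0, -0.508]],
  ],
)

```text
t: 13.37
tcp_pos: [580.9, -3.7, 155.3]
tool_rot: [-0.099, 0.949, 0.026, 0.298]
wrist_force: [-2.9, -4.1, 8.0]
opening: 0.147
```

Emit:
move_arm(
  deltas=[
    [[0, 0, 0], [0, 0, 0]],
    [[0, 0, 0], [0, 0, 0]],
  ],
)

```text
t: 13.53
tcp_pos: [580.8, -3.7, 155.4]
tool_rot: [-0.099, 0.949, 0.026, 0.298]
wrist_force: [-3.8, -4.2, 6.9]
opening: 0.152
```

```bash
python3 nxt.py 33.0 0
python3 - <<'E'
from h import *
i=manip.camera_info("wrist");p,d=manip.capture("wrist");cv2.imwrite("pics/wr3.png",p)
p,d=manip.capture("top");cv2.imwrite("pics/top3.png",cv2.resize(p[145:235,235:320],None,fx=6,fy=6,interpolation=cv2.INTER_CUBIC))
E
```

```text
t 13.53 tcp [581.  -4. 155.] loc [-2.1 -0.9 32.5] phi 0.4 j [ 0.99  0.55 -1.13  2.27  1.66  0.34  0.31] F [ 0.2 -3.4  8.3] Tz 0.05 open 0.152
delta [-2.1  0.8 -0.5] [-0.008 -0.003  0.006] rows 0.1 | 5-row step [-2.1  0.8 -0.5] [-0.008 -0.003  0.006]
```

View pics/wr3.png

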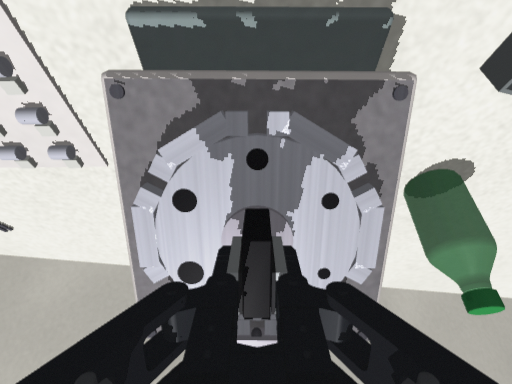

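The wrist view shows the wheel aligned. The opposite hole is at (258,159), the side holes are level at (184,200) and (330,201), and the screws are at (117,91) and (400,92), so the angle is within about 0.5°. I'll let it spring out under guidance.

Emit:
move_arm(
  deltas=[
    [[0, 0, -2], [0, 0, 0]],
    [[0, 0, -4], [0, 0, 0]],
    [[0, 0, -6], [0, 0, 0]],
    [[0, 0, -7.5], [0, 0, 0]],
    [[0, 0, -7.5], [0, 0, 0]],
  ],
)

```text
t: 14.05
tcp_pos: [576.5, -4.6, 161.6]
tool_rot: [-0.099, 0.949, 0.026, 0.298]
wrist_force: [0.5, -2.7, 2.1]
opening: 0.151
```

```bash
python3 nxt.py 40.5 0
```

```text
t 14.05 tcp [577.  -5. 162.] loc [-2.2 -0.9 40.1] phi 0.3 j [ 1.01  0.53 -1.14  2.27  1.61  0.32  0.35] F [ 1.1 -2.8  1.8] Tz -0.00 open 0.151
delta [-2.2  0.8 -0.4] [-0.008 -0.003  0.006] rows 0.1 | 5-row step [-2.2  0.8 -0.4] [-0.008 -0.003  0.006]
```

Emit:
move_arm(
  deltas=[
    [[0, 0, 0], [0, 0, 0]],
    [[0, 0, 0], [0, 0, 0]],
    [[0, 0, 0], [0, 0, 0]],
    [[0, 0, 0], [0, 0, 0]],
    [[0, 0, 0], [0, 0, 0]],
  ],
  fingers=0.7,
)

```text
t: 14.47
tcp_pos: [576.3, -4.0, 161.4]
tool_rot: [-0.1, 0.949, 0.026, 0.298]
wrist_force: [0.0, 0.2, -0.6]
opening: 0.704
```

Emit:
move_arm(
  deltas=[
    [[0, 0, -10], [0, 0, 0]],
    [[0, 0, -25], [0, 0, 0]],
    [[0, 0, -40], [0, 0, 0]],
    [[0, 0, -44], [0, 0, 0]],
    [[0, 0, -44], [0, 0, 0]],
  ],
)

```text
t: 14.88
tcp_pos: [551.4, -9.0, 198.1]
tool_rot: [-0.099, 0.949, 0.026, 0.298]
wrist_force: [-0.2, -0.4, 0.4]
opening: 0.698
```

```bash
python3 nxt.py 80 0
python3 - <<'E'
from h import *
i=manip.camera_info("wrist");p,d=manip.capture("wrist");cv2.imwrite("pics/wr4.png",p);np.savez("wr4.npz",p=p,d=d)
W=cloud(i,d);A,R=frame();L=(W-A)@R;r=np.hypot(L[...,0],L[...,1])
z0=np.load("wr2.npz")
m=(r>35)&(r<65)&(L[...,0]<-5)&(d>0)&(abs(L[...,2])<20);print("disc h median",np.median(L[m][:,2]),m.sum())
m=(abs(L[...,0])<30)&(abs(L[...,1])<12)&(L[...,2]>30)&(L[...,2]<60)&(d>0);print("bar top",np.median(L[m][:,2]),m.sum())
m=(r>90)&(L[...,0]<0)&(L[...,0]>-85)&(abs(L[...,1])<90)&(d>0)&(abs(L[...,2])<30);print("slab",np.median(L[m][:,2]),m.sum())
E
```

```text
t 14.88 tcp [551.  -9. 198.] loc [-2.1 -0.  84.6] phi 0.4 j [ 1.19  0.43 -1.29  2.3   1.29  0.29  0.64] F [ 0.  -0.3  0.5] Tz 0.01 open 0.698
delta [-2.1  0.1  4.6] [-0.008 -0.003  0.006] rows 0.1 | 5-row step [-2.1  0.1  4.6] [-0.008 -0.003  0.006]
disc h median -0.26220784257222907 7988
bar top 43.54649439089258 1555
slab -20.353183241920313 4471
```

View pics/wr4.png

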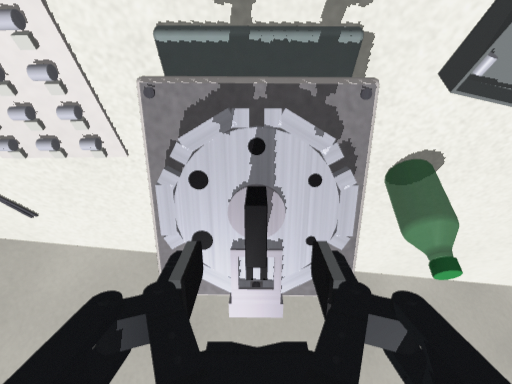

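The wrist view shows five single holes outside the window: (257,146), (198,180), (315,181), (203,240) and (311,240). The window at (256,275) holds the two-slot sector. The disc is at −0.3 mm and the bar top at 43.5 mm, so the wheel is fully out, and the wrist force is about 0. Handing in.

```bash
python3 -c "
from workcell import manip
print(manip.job_done())"
```

```text
the job is handed in; nothing more can be done
None
```

The wheel is turned and locked with the two-slot sector in the window. I gripped the bar knob, pushed it in against the spring, turned the wheel about +159°, let it spring out, opened the gripper and backed off about 44 mm.

**Last checks:**
- **Fully out:** the disc face reads −0.3 mm and the bar top 43.5 mm (44 mm expected), so the wheel has sprung out.
- **Angle:** the wheel is within about 0.5° of the target. The five single holes all show outside the window, so the two-slot sector is the one in it; I did not resolve the two slots themselves in the window.
- **Robot clear:** the wrist force is about 0 N and the gripper is open and clear. The clock stood at about 15 s of the 67 s allowed.
- **Other things on the bench:** nothing touched them, and the bottle, tray and board look in place in the wrist pictures. I did not measure their positions again.

**What disagreed:**
- **Axis position:** the estimates differed by 1–2 mm, which gave 3–7 N of side force while gripped.
- **Arm route:** my first route drove the arm against two joint limits (j2 and j3). I backed out and came in another way.

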